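Tip the measured parts into the carrying case and shut it

ROBOT

A 6-joint arm with a two-finger parallel gripper is mounted at the origin on the work surface. World frame = base frame: x ahead of the robot, y to its left, z up, the work surface at z = 0. Lengths are in mm, angles in rad, forces in N, time in s.
With the tool pointing down it reaches from about 350 to 775 mm from the base axis. Payload 7.3 kg.
Tool frame: the origin (TCP) lies midway between the tips of the shut fingers; the grasp point (between the pads) lies 19 mm behind it; z points along the fingers, y is the line along which they close (so a half turn about z gives the same grasp; the last joint's range is limited). The gripper opens to 92 mm and grips with 3 to 60 N. Pads are 19 mm wide; open, the fingers measure 130 mm over their backs; the gripper's body (75 mm by 190 mm) begins 47 mm behind the grasp point.
Start: joints at [1.01, 0.342, 1.524, -0, 1.275, -0.146], TCP at [211.567, 480.504, 226.741] pointing down, gripper open.
Joint ranges: [-2.53, 2.53], [-0.77, 2.02], [0.04, 2.7], [-1, 4.14], [0.28, 2.66], [-3.11, 3.11]. Speed limits (rad/s): [2.57, 2.57, 3.14, 3.14, 3.14, 3.14].

INTERFACE

Orientations are given as [roll, pitch, yaw] about the fixed x, y, z axes, in that order (R = Rz(yaw) Ry(pitch) Rx(roll)).
In Python, from plant import bot gives the robot as it stands.
- The arm moves only by the tool servo_tool, never from a script. Its argument "deltas" is a list of rows, each a list of 2 entries, a list of its own where there are three numbers: the shift along the tool's x, y, z in m, then the turn, a rotation vector about the tool's x, y, z in degrees. A call has 1 to 20 rows; each row shifts and turns the commanded pose from where the row before left it, along the tool's axes as they then stand; what a row does not reach is not made up. A row lasts 1/8 s, in which the tool goes at most 62.5 mm and 10.7 degrees, less where a joint would pass 70% of its speed; a pose out of reach is approached as far as the arm can. A call with a gripper value outside its range is refused whole. "fingers" is the opening, from 0 (shut) to 1 (fully open), set as the call begins (left out, the last holds). The fingers move at their own pace and stop on an object; the grip force is fixed at half the most. Time passes only in rows, so rows that do not move let the fingers close. It gives the time, the measured TCP pose, the force, the opening and the grip force at its end, in the units of the state.
- bot.get_obs(): the state, without advancing time (a new reading comes with each control period).
- bot.capture(name): name is "scene" or "top" or "wrist"; returns the picture (420x560x3 uint8, red, green, blue); there is no depth.
- bot.camera_model(name): a dict with "mtx" (3x3 intrinsics, pixels), "xyz" and "rotation" of the camera in the world. Camera axes: x right, y down, z forward; pixel columns grow to the right and rows downward; lengths in mm; the calibration is good to about 2 mm. A picture is of the moment at which its call begins: read the wrist's pose just before it. camera_model takes no time and is no camera call; for the wrist camera it gives the pose at the moment of the call.
- bot.close_job(): hands the job in; it is judged then, once.
The state is a dict: "time": time; "joint_positions": joint angles; "dq": joint speeds; "tau": joint torques, N m; "tool_pos": TCP position; "tcp_rot": TCP orientation; "contact_force": force on the tool from outside, world axes, zero at the start; "moment": the same for the moment, N m; "grip_width": finger opening in mm; "finger_force": force on a finger pad.
Only numpy, scipy, OpenCV 4.12 (cv2) and the standard library are available. Lean on these libraries where they do the work, as an engineer would, in place of code of your own. Each camera call takes 0.05 s, during which the arm holds its last target. There are 200 camera calls.

TASK

Pick up the small aluminium tray by its leaning grip plate, carry it with the three measured plastic parts on it to the open black case and, with its open lip held low over the case, tip it so that all three slide in. Set the empty tray back flat on the rubber mat and shut the case fully, edge to edge, without disturbing the other things on the bench.

Things in the scene. Friction and masses are not known exactly. Their poses are not given: they have to be found in the camera images.
- mat: black rubber mat, 260 x 220 mm (x, y), 3 mm thick, fixed to the bench; origin at the centre of its underside, z up.
- tray: loose aluminium tray, floor 130 x 126 mm (x, y), 4 mm thick; 30 mm high walls, 4 mm thick, at the back (-x) and both sides, none at +x (the lip). Origin: centre of its underside, z up. On the back wall a grip plate, 60 mm wide (y), 8 mm thick, 70 mm long, leans 0.5 rad back from the tray's z axis (to -x); its top end is at x -97, z 89 mm. Tray about 0.17 kg, parts about 0.04 kg each.
- tray_lip (a point): middle of the tray's pouring lip, on the upper side of the floor: tray x 65, y 0, z 4 mm; axes of the tray.
- tray_grip (a point): point in the middle of the grip plate's thickness, 23 mm from its top end, where to grip it across its 8 mm: tray x -85.5, y 0, z 69 mm; axes of the tray (not of the leaning plate).
- block: white plastic stepped block, 62 x 36 mm, 30 mm high at its -x half and 16 mm at the other; origin at the centre of its underside. One of the three measured parts, loose on the tray.
- bracket: white plastic L-shaped bracket, 62 x 38 mm foot 9 mm thick with an upright leg 34 mm high along its +y edge; origin at the centre of its underside. One of the three measured parts.
- flange: white plastic flange, 62 x 36 x 12 mm plate with a round boss 32 mm across, 30 mm high in all; origin at the centre of its underside. One of the three measured parts.
- case: lower shell of a black plastic carrying case, fixed to the bench: outside 170 x 220 mm (x, y), 60 mm high, walls and floor 6 mm, open at the top. Origin at the centre of its underside, z up; the upper shell is hinged along its +x top edge.
- lid (a joint): opening angle of the case's upper shell, rad: 0 = shut edge to edge, grows as it swings up and over to +x of the case, at most 1.9; its stiff hinge stays where it is left.
- lid_hinge (a point): middle of the hinge axis (y), at the case's +x rim (case x 85, z 60.5 mm). Its axes turn with the upper shell; when shut they equal the case's. In this frame the shell reaches from x -170 to 0, y -110 to 110, and from its rim at z 0 to its flat outer face at z 34 mm, which carries three 3 mm ribs.
- lid_tab (a point): point on the pull tab of the upper shell, a plate 70 mm wide (y) and 10 mm thick (z) that stands out 45 mm from the middle of its free edge; this point lies at x -196, z 15 mm of the hinge's frame, 19 mm from the tab's end, in the middle of its thickness. Axes as lid_hinge.
- caliper: bystander: steel caliper, 210 mm long (x), up to 60 mm wide, 12 mm high, lying between tray and case.
- ring_gauge: bystander: steel ring gauge, 76 mm across, 22 mm high.
- bottle: bystander: white plastic bottle, 66 mm across, 170 mm high.
- mug: bystander: white mug, 82 mm across, 95 mm high.
- gauge_box: bystander: wooden gauge-block box, 110 x 190 x 45 mm.
- stand: bystander: dial indicator on a magnetic base, base 60 x 50 mm, 205 mm high, its arm reaching 98 mm towards its -x.
There are look-alikes about, which are no part of the job. Leave any green, pink or red look-alike of the block alone.

How it is judged:
By the outcome, as a careful person would: the job done as asked, in the order asked, and still so for the second after the job is handed in, with the robot touching nothing.
It also fails if it takes over 72 s, if anything falls off the work surface, if the arm or the gripper's body presses on something with over 40 N, if the wrist force passes 120 N, or if a joint passes its speed limit or range.

## Working session

There is one attempt and no reset: what is moved stays moved. The work goes in short steps, Python scripts to look and compute and a tool call to move; the robot and the scene stay as the last step left them, time stands still between calls to the robot, and variables do not carry over. Pictures are saved under pics/ and viewed, at most 10 in all, crops included, and the job is handed in when it is done.

Besides the shell and the picture viewer there is one more tool, called after "Request:" as a command line: name --argument value ..., lists and objects as JSON in quotes. servo_tool: Moves the arm, as the interface text tells. Its arguments: {"type":"object","properties":{"deltas":{"type":"array"},"fingers":{"type":"number"}},"required":["deltas"]}

```bash
mkdir -p pics; ls; python3 - <<'E'
from plant import bot
import cv2,numpy as np
for n in ("scene","top"):
    im=bot.capture(n); cv2.imwrite(f"pics/{n}0.png",cv2.resize(im[:,:,::-1],(800,600),interpolation=cv2.INTER_CUBIC))
    m=bot.camera_model(n); print(n,{k:np.round(v,4).tolist() for k,v in m.items()})
print(bot.get_obs())
E
```

```text
pics
scene {'mtx': [[409.6255, 0.0, 276.5507], [0.0, 409.6255, 209.834], [0.0, 0.0, 1.0]], 'xyz': [1260.7575, 619.4436, 900.4859], 'rotation': [-2.2621, -0.0175, 2.2125]}
top {'mtx': [[416.7836, 0.0, 283.7959], [0.0, 416.7836, 212.2883], [0.0, 0.0, 1.0]], 'xyz': [325.5818, 30.8584, 1756.953], 'rotation': [-3.0477, 0.0097, -1.5664]}
{'time': 0.1, 'joint_positions': array([ 1.00999751e+00,  3.42645275e-01,  1.52488238e+00, -2.67292762e-06,
        1.27541364e+00, -1.45993735e-01]), 'dq': array([-9.33734764e-04, -1.45768972e-03, -2.86838831e-03, -9.62212726e-04,
        5.61081095e-04, -8.08767489e-05]), 'tau': array([ 2.69413751e-03, -4.31999516e+01, -2.44696534e+01,  7.20267836e-02,
        5.25200833e-02, -8.51030700e-05]), 'tool_pos': array([211.3705136 , 480.18807858, 226.13214865]), 'tcp_rot': array([-3.14025799e+00, -1.93665523e-04,  2.72678823e+00]), 'contact_force': array([0.99777381, 0.44247213, 0.09760212]), 'moment': array([-0.00469422, -0.01340787,  0.00708701]), 'finger_force': 0.0, 'grip_width': 92.08172088272678}
```

View pics/scene0.png

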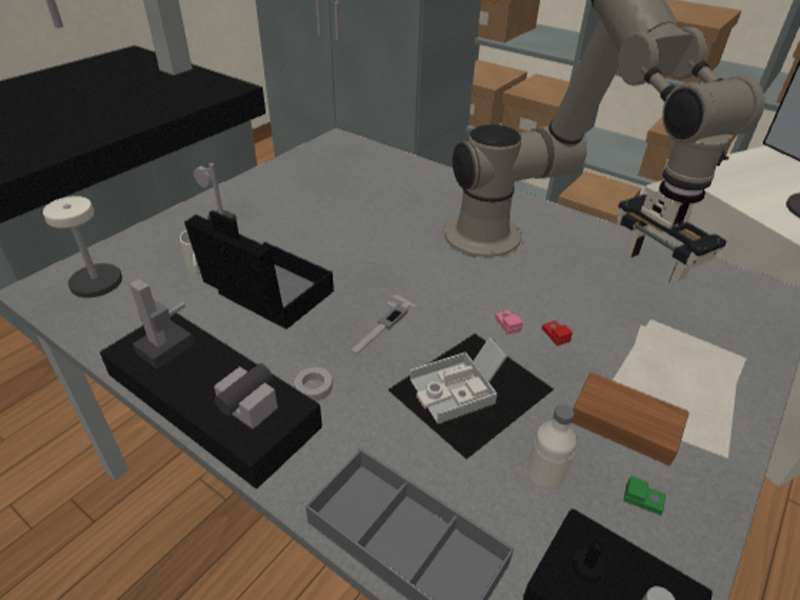

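View pics/top0.png

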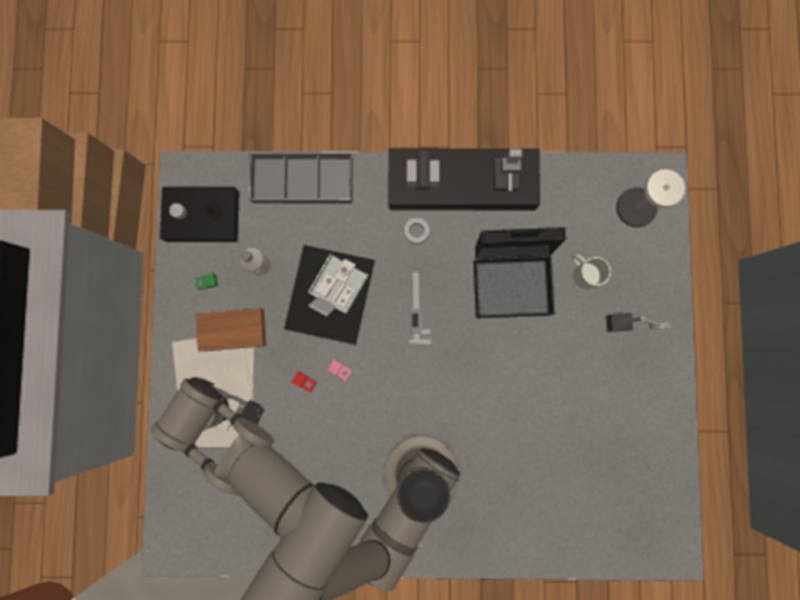

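The top view shows the tray at about (338,285) and its grip plate at (322,308). The case is at about (513,288) with its lid open towards +x. I'll write helpers and then look from closer.

```bash
cat > h.py <<'E'
from plant import bot
import cv2,numpy as np
from scipy.spatial.transform import Rotation as Ro
from scipy.optimize import least_squares
rpy=lambda v:Ro.from_euler('xyz',v)
def pose():
    o=bot.get_obs(); return np.array(o['tool_pos']),rpy(o['tcp_rot']),o
def cam(n):
    m=bot.camera_model(n); return m['mtx'],np.array(m['xyz']),(rpy(m['rotation']) if np.size(m['rotation'])==3 else Ro.from_matrix(m['rotation']))
def proj(c,P):
    q=c[2].inv().apply(np.atleast_2d(P)-c[1]); q=q@c[0].T; return q[:,:2]/q[:,2:]
def ray(c,uv,z):   # pixel -> world at height z
    d=c[2].apply(np.linalg.inv(c[0])@[uv[0],uv[1],1.]); return c[1]+d*(z-c[1][2])/d[2]
def tri(obs):      # [(cam,uv),...]
    A=np.zeros((3,3));b=np.zeros(3)
    for c,uv in obs:
        d=c[2].apply(np.linalg.inv(c[0])@[uv[0],uv[1],1.]);d/=np.linalg.norm(d);M=np.eye(3)-np.outer(d,d);A+=M;b+=M@c[1]
    return np.linalg.solve(A,b)
def plan(p1,R1,n,start=None):
    p,R=start if start else pose()[:2]
    rv=(R.inv()*R1).as_rotvec(); p0,R0=p,R; rows=[]
    for i in range(1,n+1):
        t=p0+(p1-p0)*i/n; Rt=R0*Ro.from_rotvec(rv*i/n)
        s=np.round(R.inv().apply(t-p)/1000,4); w=np.round(np.degrees((R.inv()*Rt).as_rotvec()),2)
        rows.append([(s+0).tolist(),(w+0).tolist()])
        p=p+R.apply(s*1000); R=R*Ro.from_rotvec(np.radians(w))
    return rows,(p,R)
def show(rows):
    import itertools
    print('shift/row mm',np.round(np.linalg.norm([r[0] for r in rows],axis=1).max()*1000,1),'turn',np.round(np.linalg.norm([r[1] for r in rows],axis=1).max(),2),'n',len(rows))
    print(str(rows).replace(' ',''))
E
python3 - <<'E'
from h import *
p,R,o=pose(); c=cam('wrist')
print('wrist cam in tool:',R.inv().apply(c[1]-p),(R.inv()*c[2]).as_matrix().round(3).tolist(),c[0].round(1).tolist())
t=cam('top')
f=.7
for n,uv in dict(traymid=(338,285),grip=(322,308),case=(513,288),matc=(329,295),red=(304,382)).items(): print(n,ray(t,(uv[0]*f,uv[1]*f),30).round())
show(plan(np.array([400,230,380.]),Ro.from_matrix(np.array([[0,1,0],[1,0,0],[0,0,-1.]]).T),16)[0])
show(plan(np.array([400,230,380.]),Ro.from_matrix(np.array([[0,-1,0],[-1,0,0],[0,0,-1.]]).T),16)[0])
E
```

```text
wrist cam in tool: [ 7.06431200e+01  7.23039250e-02 -1.58795642e+02] [[0.001, -0.964, -0.265], [1.0, 0.001, 0.0], [-0.0, -0.265, 0.964]] [[342.5, 0.0, 280.3], [0.0, 342.5, 209.5], [0.0, 0.0, 1.0]]
traymid [541. 246.  30.]
grip [474. 292.  30.]
case [ 534. -265.   30.]
matc [512. 272.  30.]
red [259. 340.  30.]
shift/row mm 21.9 turn 4.14 n 16
[[[-0.0171,-0.0096,-0.0096],[0.0,0.0,4.14]],[[-0.0177,-0.0083,-0.0096],[-0.01,0.0,4.14]],[[-0.0183,-0.007,-0.0096],[0.0,0.01,4.14]],[[-0.0188,-0.0057,-0.0096],[-0.01,0.0,4.14]],[[-0.0191,-0.0043,-0.0096],[0.0,0.0,4.14]],[[-0.0193,-0.0029,-0.0097],[-0.01,0.0,4.14]],[[-0.0196,-0.0015,-0.0096],[0.0,0.01,4.14]],[[-0.0195,-0.0001,-0.0096],[-0.01,0.0,4.14]],[[-0.0196,0.0014,-0.0096],[0.0,0.0,4.14]],[[-0.0194,0.0027,-0.0096],[-0.01,0.0,4.14]],[[-0.0191,0.0041,-0.0096],[0.0,0.0,4.14]],[[-0.0188,0.0055,-0.0097],[-0.01,0.01,4.14]],[[-0.0184,0.0069,-0.0096],[0.0,0.0,4.13]],[[-0.0178,0.0081,-0.0096],[0.0,0.0,4.14]],[[-0.0171,0.0094,-0.0096],[-0.01,0.0,4.14]],[[-0.0165,0.0106,-0.0096],[0.0,0.0,4.14]]]
shift/row mm 21.9 turn 7.12 n 16
[[[-0.0171,-0.0096,-0.0096],[0.0,-0.01,-7.11]],[[-0.0158,-0.0116,-0.0096],[-0.01,0.0,-7.11]],[[-0.0142,-0.0135,-0.0096],[0.0,-0.01,-7.11]],[[-0.0124,-0.0151,-0.0096],[0.0,0.0,-7.11]],[[-0.0105,-0.0165,-0.0096],[0.0,-0.01,-7.11]],[[-0.0083,-0.0178,-0.0096],[-0.01,0.0,-7.11]],[[-0.0061,-0.0186,-0.0096],[0.0,-0.01,-7.11]],[[-0.0038,-0.0192,-0.0096],[0.0,0.0,-7.11]],[[-0.0013,-0.0196,-0.0096],[0.0,-0.01,-7.11]],[[0.0011,-0.0195,-0.0097],[-0.01,0.0,-7.11]],[[0.0035,-0.0193,-0.0096],[0.0,-0.01,-7.11]],[[0.0059,-0.0187,-0.0096],[0.0,0.0,-7.11]],[[0.0081,-0.0178,-0.0096],[0.0,-0.01,-7.12]],[[0.0103,-0.0167,-0.0096],[-0.01,0.0,-7.11]],[[0.0123,-0.0152,-0.0096],[0.0,-0.01,-7.11]],[[0.014,-0.0137,-0.0096],[0.0,0.0,-7.11]]]
```

```bash
python3 - <<'E'
from h import *
p,R,o=pose()
R1=rpy([np.pi,0,.97]); d=np.array([600,260,290.])-p
print('turn',np.degrees((R.inv()*R1).as_rotvec()),'shift after turn (tool axes)',R1.inv().apply(d))
E
```

```text
turn [-6.54576859e-02  5.90875782e-02  1.00656541e+02] shift after turn (tool axes) [ 38.06206618 445.0471287  -63.86785135]
```

Request:
servo_tool --deltas '[[[0,0,-0.0064],[0,0,10.07]],[[0,0,-0.0064],[0,0,10.07]],[[0,0,-0.0064],[0,0,10.07]],[[0,0,-0.0064],[0,0,10.07]],[[0,0,-0.0064],[0,0,10.07]],[[0,0,-0.0064],[0,0,10.07]],[[0,0,-0.0064],[0,0,10.07]],[[0,0,-0.0064],[0,0,10.07]],[[0,0,-0.0064],[0,0,10.07]],[[0,0,-0.0064],[0,0,10.07]]]'

```text
time: 1.35
tool_pos: [211.5, 480.3, 290.5]
tcp_rot: [3.142, 0.001, 0.963]
contact_force: [-0.2, -0.4, 0.7]
grip_width: 91.7
finger_force: 0.0
```

Request:
servo_tool --deltas '[[[0.0024,0.028,0],[0,0,0]],[[0.0024,0.028,0],[0,0,0]],[[0.0024,0.028,0],[0,0,0]],[[0.0024,0.028,0],[0,0,0]],[[0.0024,0.028,0],[0,0,0]],[[0.0024,0.028,0],[0,0,0]],[[0.0024,0.028,0],[0,0,0]],[[0.0024,0.028,0],[0,0,0]],[[0.0024,0.028,0],[0,0,0]],[[0.0024,0.028,0],[0,0,0]],[[0.0024,0.028,0],[0,0,0]],[[0.0024,0.028,0],[0,0,0]],[[0.0024,0.028,0],[0,0,0]],[[0.0024,0.028,0],[0,0,0]],[[0.0024,0.028,0],[0,0,0]],[[0.0024,0.028,0],[0,0,0]],[[0,0,0],[0,0,0]]]'

```text
time: 3.48
tool_pos: [603.7, 257.3, 289.3]
tcp_rot: [-3.141, 0.002, 0.967]
contact_force: [-0.3, -0.2, -0.2]
grip_width: 91.8
finger_force: 0.0
```

```bash
python3 - <<'E'
from h import *
import pickle
c=cam('wrist'); im=bot.capture('wrist'); pickle.dump((c,im),open('w1.pkl','wb'))
p,R,o=pose(); print(p,o['tcp_rot'],o['joint_positions'].round(3),o['time'])
cv2.imwrite('pics/w1.png',cv2.resize(im[:,:,::-1],(800,600),interpolation=cv2.INTER_CUBIC))
E
```

```text
[602.78447218 258.10915493 289.62584566] [-3.14019263e+00  1.24181797e-03  9.67954306e-01] [0.288 0.567 0.993 0.    1.584 0.89 ] 3.525
```

View pics/w1.png

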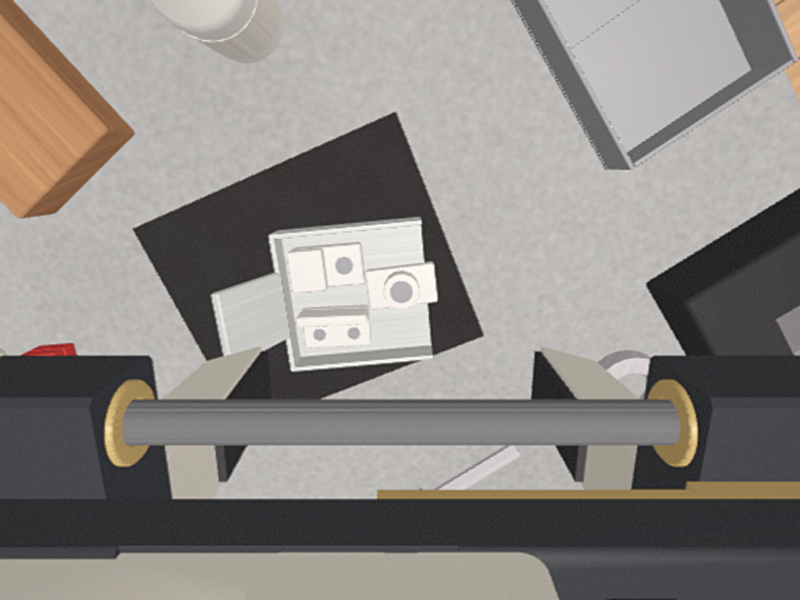

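The wrist view shows the tray, with its wall corners near (270,234), (420,219), (293,370) and (432,357). The grip plate's top edge runs from (212,293) to about (222,352). The flange hangs slightly over the lip. Next I'll take a second view.

Request:
servo_tool --deltas '[[[0,-0.022,0.005],[0,0,0]],[[0,-0.022,0.005],[0,0,0]],[[0,-0.022,0.005],[0,0,0]],[[0,-0.022,0.005],[0,0,0]],[[0,-0.022,0.005],[0,0,0]],[[0,-0.022,0.005],[0,0,0]],[[0,-0.022,0.005],[0,0,0]],[[0,0,0],[0,0,0]]]'

```text
time: 4.53
tool_pos: [474.0, 346.9, 255.6]
tcp_rot: [-3.141, 0.0, 0.972]
contact_force: [1.6, 0.4, -0.7]
grip_width: 91.5
finger_force: 0.0
```

```bash
python3 - <<'E'
from h import *
import pickle
c=cam('wrist'); im=bot.capture('wrist'); pickle.dump((c,im),open('w2.pkl','wb'))
p,R,o=pose(); print(p,o['tcp_rot'],o['joint_positions'].round(3),o['time'])
im1=pickle.load(open('w1.pkl','rb'))[1]
f=lambda im,u,v:cv2.resize(im[v:v+150,u:u+200,::-1],(800,600),interpolation=cv2.INTER_CUBIC)
cv2.imwrite('pics/w1c.png',f(im1,130,130))
cv2.imwrite('pics/w2.png',cv2.resize(im[:300,:400,::-1],(800,600),interpolation=cv2.INTER_CUBIC) if 0 else cv2.resize(im[100:400,130:530,::-1],(800,600),interpolation=cv2.INTER_CUBIC))
E
```

```text
[475.09184589 346.32669489 255.82482858] [ 3.14134153e+00 -1.21095270e-04  9.70684854e-01] [ 0.5    0.44   1.292 -0.     1.409  1.1  ] 4.575
```

View pics/w1c.png

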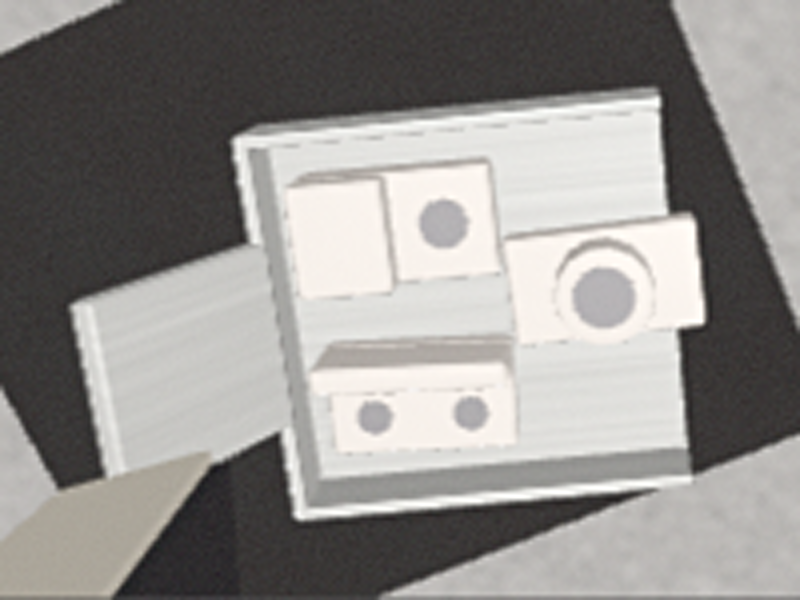

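View pics/w2.png

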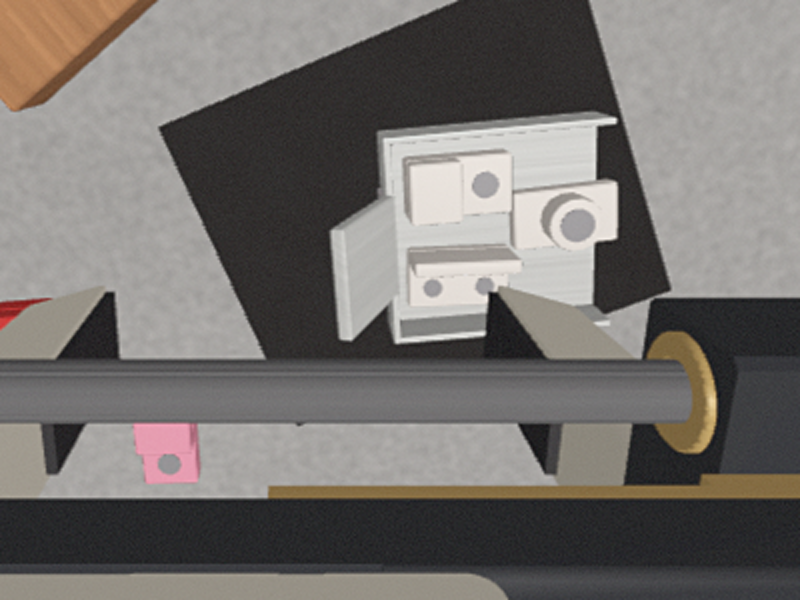

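Corner positions in w1c: (235,136), (660,90), (300,520), (692,481), and plate top (72,304). In w2: (379,132), (615,120), (396,343), (608,323), and plate top (331,231)/(340,337). I'll triangulate and fit these. For the case I'll enlarge crops from the two fixed cameras.

```bash
python3 - <<'E'
from h import *
import pickle,json
c1=pickle.load(open('w1.pkl','rb'))[0];c2=pickle.load(open('w2.pkl','rb'))[0]
a=lambda u,v:np.array([130+u/4,130+v/4]); b=lambda u,v:np.array([130+u/2,100+v/2])
D={'b+':((-65,63,30),a(235,136),b(379,132)),'f+':((65,63,30),a(660,90),b(615,120)),'b-':((-65,-63,30),a(300,520),b(396,343)),'f-':((65,-63,30),a(692,481),b(608,323)),'g+':((-100.5,30,87.1),a(72,304),b(331,231)),'g-':((-100.5,-30,87.1),None,b(340,337))}
for k,(m,u,v) in D.items():
    if u is not None: print(k,tri([(c1,u),(c2,v)]).round(1))
def res(x,full=0):
    R=Ro.from_euler('z',x[3]); r=[]
    for m,u,v in D.values():
        P=R.apply(np.array(m))+x[:3]
        if u is not None:r.append(proj(c1,P)[0]-u)
        r.append(proj(c2,P)[0]-v)
    return np.ravel(r)
s=least_squares(res,[541,246,3,-.6]); print(s.x.round(3),np.abs(s.fun).max(),s.fun.round(1))
s2=least_squares(lambda x:res([x[0],x[1],3,x[2]]),[541,246,-.6]); print('z=3:',s2.x.round(3),np.abs(s2.fun).max())
json.dump([s.x[0],s.x[1],3,s.x[3]],open('tray.json','w'))
# case crops
f=lambda im,u,v,w,h,W:cv2.resize(im[v:v+h,u:u+w,::-1],(W,W*h//w),interpolation=cv2.INTER_CUBIC)
T=f(bot.capture('top'),320,150,90,80,400)
S=f(bot.capture('scene'),110,110,130,120,520)
out=np.zeros((600,800,3),np.uint8);T=f(bot.capture('top'),320,150,60+15,80,375)
out[:400,:375]=T; S=f(bot.capture('scene'),130,145,106,85,424); out[:340,376:800]=S
cv2.imwrite('pics/case.png',out)
E
```

```text
b+ [519.5 333.1  25.2]
f+ [633.6 268.5  31.3]
b- [459.3 220.8  31.8]
f- [572.6 158.5  29.6]
g+ [473.7 318.7  91.3]
[ 5.46490e+02  2.44852e+02  4.41000e-01 -5.03000e-01] 3.077918167897849 [ 0.   0.3  1.6  3.1 -0.1  1.1 -0.1 -2.   0.1 -0.7 -0.3 -0.3  0.4 -0.1
  0.7  0.3  0.2 -1.  -1.3 -1.4 -1.   0.8]
z=3: [ 5.46757e+02  2.45464e+02 -5.04000e-01] 2.786843947759337
```

View pics/case.png

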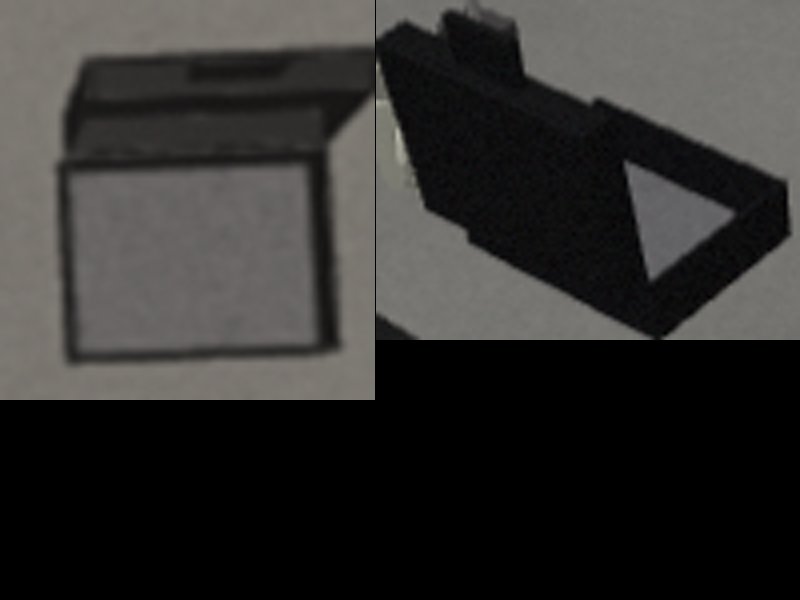

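The tray fit is consistent: wall tops at about 30 mm, yaw −0.503, centre (546.5, 245). The case needs a closer look with the wrist camera.

Request:
servo_tool --deltas '[[[0,0,-0.008],[0,0,-8.6]],[[0,0,-0.008],[0,0,-8.6]],[[0,0,-0.008],[0,0,-8.6]],[[0,0,-0.008],[0,0,-8.6]],[[-0.0385,0.003,-0.0045],[0,0,0]],[[-0.0385,0.003,-0.0045],[0,0,0]],[[-0.0385,0.003,-0.0045],[0,0,0]],[[-0.0385,0.003,-0.0045],[0,0,0]],[[-0.0385,0.003,-0.0045],[0,0,0]],[[-0.0385,0.003,-0.0045],[0,0,0]],[[-0.0385,0.003,-0.0045],[0,0,0]],[[-0.0385,0.003,-0.0045],[0,0,0]],[[-0.0385,0.003,-0.0045],[0,0,0]],[[-0.0385,0.003,-0.0045],[0,0,0]],[[-0.0385,0.003,-0.0045],[0,0,0]],[[-0.0385,0.003,-0.0045],[0,0,0]],[[-0.0385,0.003,-0.0045],[0,0,0]],[[-0.0385,0.003,-0.0045],[0,0,0]],[[-0.0385,0.003,-0.0045],[0,0,0]],[[-0.0385,0.003,-0.0045],[0,0,0]]]'

```text
time: 7.28
tool_pos: [522.8, -272.4, 359.9]
tcp_rot: [3.141, 0.0, 1.568]
contact_force: [-0.8, 0.0, 0.0]
grip_width: 91.9
finger_force: 0.0
```

Request:
servo_tool --deltas '[[[0,0,0],[0,0,0]]]'

```text
time: 7.4
tool_pos: [522.6, -273.5, 359.0]
tcp_rot: [-3.141, 0.0, 1.565]
contact_force: [-0.1, 0.6, 0.4]
grip_width: 92.1
finger_force: 0.0
```

```bash
python3 - <<'E'
from h import *
import pickle
c=cam('wrist'); im=bot.capture('wrist'); pickle.dump((c,im),open('w3.pkl','wb'))
p,R,o=pose(); print(p,o['tcp_rot'],o['joint_positions'].round(3),o['time'])
E
```

```text
[ 522.65806451 -271.7355478   359.11494258] [-3.14108470e+00 -6.77271659e-04  1.56681751e+00] [-0.61   0.411  1.064  0.     1.668 -0.606] 7.45
```

Request:
servo_tool --deltas '[[[0,-0.02,0],[0,0,0]],[[0,-0.02,0],[0,0,0]],[[0,-0.02,0],[0,0,0]],[[0,-0.02,0],[0,0,0]],[[0,-0.02,0],[0,0,0]],[[0,-0.02,0],[0,0,0]],[[0,0,0],[0,0,0]],[[0,0,0],[0,0,0]]]'

```text
time: 8.45
tool_pos: [403.5, -269.7, 359.9]
tcp_rot: [3.141, 0.0, 1.57]
contact_force: [0.7, 0.8, 0.1]
grip_width: 92.0
finger_force: 0.0
```

```bash
python3 - <<'E'
from h import *
import pickle
c=cam('wrist'); im=bot.capture('wrist'); pickle.dump((c,im),open('w4.pkl','wb'))
p,R,o=pose(); print(p,o['tcp_rot'],o['joint_positions'].round(3),o['time'])
im3=pickle.load(open('w3.pkl','rb'))[1]
g=lambda im:np.clip(255*(im/255.)**.5,0,255).astype(np.uint8)[:,:,::-1]
f=lambda im:cv2.resize(g(im)[0:262,80:560],(550,300),interpolation=cv2.INTER_CUBIC)
cv2.imwrite('pics/w34.png',np.vstack([f(im3),f(im)]))
E
```

```text
[ 403.58272122 -269.77491764  359.71728072] [ 3.14110597e+00 -1.35233909e-04  1.57030296e+00] [-0.748  0.197  1.361  0.     1.584 -0.747] 8.5
```

View pics/w34.png

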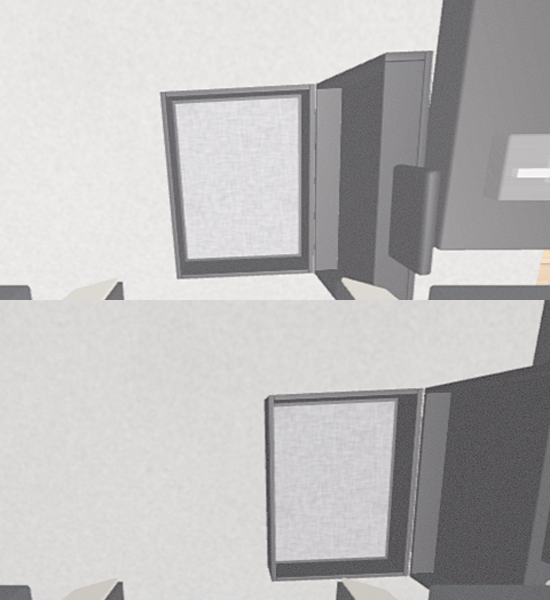

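The rim corners are clear. In the upper view (w3): (162,93), (315,85), (178,278), (315,272), and lid free-edge corners (388,54)/(432,51). In the lower view (w4): about (270,97), (424,89), (275,279), (409,275).

```bash
python3 - <<'E'
from h import *
import pickle,json
c3=pickle.load(open('w3.pkl','rb'))[0];c4=pickle.load(open('w4.pkl','rb'))[0];ct=cam('top')
k=lambda u,v:np.array([80+u/1.1458,v/1.145])
D=[((-85,110,60),k(162,93),k(270,97)),((85,110,60),k(315,85),k(424,89)),((-85,-110,60),k(178,278),k(275,279)),((85,-110,60),k(313,272),k(409,275))]
for m,u,v in D: print(m,tri([(c3,u),(c4,v)]).round(1))
def res(x):
    R=Ro.from_euler('z',x[3]); r=[]
    for m,u,v in D:
        P=R.apply(np.array(m))+x[:3]; r+=[proj(c3,P)[0]-u,proj(c4,P)[0]-v]
    return np.ravel(r)
s=least_squares(res,[534,-265,0,0]); print(s.x.round(3),s.fun.round(1))
s=least_squares(lambda y:res([y[0],y[1],0,y[2]]),[534,-265,0]);x=s.x; print('z=0',s.x.round(3),np.abs(s.fun).max())
Rc=Ro.from_euler('z',x[2]); h=Rc.apply([85,0,60.5])+[x[0],x[1],0]
L=[((-170,110,0),k(388,54)),((-170,110,34),k(432,51))]
def P(m,a): return (Rc*Ro.from_euler('y',a)).apply(m)+h
for m,u in L:
    s=least_squares(lambda a:(proj(c3,P(m,a[0]))[0]-u),[1.5]);print('lid',s.x,s.fun.round(1))
a=s.x[0]
print('tab',P([-196,0,15],a),'tabend',P([-215,0,15],a))
print('tab end proj w3',[((proj(c3,P([-215,y,z],a))[0]-[80,0])*1.1457).round() for y in(-35,35) for z in (10,20)])
json.dump([*x,a],open('case.json','w'))
E
```

```text
(-85, 110, 60) [ 449.4 -160.8   57.8]
(85, 110, 60) [ 616.6 -153.4   62.7]
(-85, -110, 60) [ 460.2 -372.7   69.3]
(85, -110, 60) [ 624.9 -367.8   66.1]
[ 5.39410e+02 -2.65992e+02 -5.51600e+00  4.50000e-02] [ 0.5 -0.2 -0.1 -0.8  0.8 -0.4 -0.9 -0.1  1.   0.3 -1.8  1.5  1.3 -0.
 -0.8 -0. ]
z=0 [ 5.38527e+02 -2.65611e+02  4.60000e-02] 2.6486263150636944
lid [1.64084063] [-0.1 -1.3]
lid [1.61830372] [-0.  -0.4]
tab [ 647.70528948 -260.63838271  255.56651729] tabend [ 648.60665608 -260.5973287   274.54508027]
tab end proj w3 [array([414., 278.]), array([429., 277.]), array([423., 171.]), array([439., 170.])]
```

```bash
cat >> h.py <<'E'
def st(p1,R1):  # shift in current tool axes, then turn
    p,R,_=pose(); print('shift mm',R.inv().apply(p1-p).round(1),'turn deg',np.degrees((R.inv()*R1).as_rotvec()).round(2))
def traytool(p,Rt): # tray pose -> TCP pose
    s,c=np.sin(.5),np.cos(.5); M=Ro.from_matrix(np.array([[0,1,0],[c,0,s],[s,0,-c]]).T)
    R=Rt*M; return p+Rt.apply([-85.5,0,69])+R.apply([0,0,19.]),R
E
python3 - <<'E'
from h import *
import json
t=json.load(open('tray.json')); pt=np.array(t[:3])
P,R=traytool(pt,Ro.from_euler('z',t[3])); print('grasp TCP',P,R.as_euler('xyz'))
st(P-R.apply([0,0,100]),R)
E
```

```text
grasp TCP [479.55481409 281.66617082  55.32593132] [2.64159265 0.         1.06795117]
shift mm [574.5  33.6 216.7] turn deg [-28.01  -7.21  28.17]
```

Request:
servo_tool --deltas '[[[0.041,0.0024,0],[0,0,0]],[[0.041,0.0024,0],[0,0,0]],[[0.041,0.0024,0],[0,0,0]],[[0.041,0.0024,0],[0,0,0]],[[0.041,0.0024,0],[0,0,0]],[[0.041,0.0024,0],[0,0,0]],[[0.041,0.0024,0],[0,0,0]],[[0.041,0.0024,0],[0,0,0]],[[0.041,0.0024,0],[0,0,0]],[[0.041,0.0024,0],[0,0,0]],[[0.041,0.0024,0],[0,0,0]],[[0.041,0.0024,0],[0,0,0]],[[0.041,0.0024,0],[0,0,0]],[[0.041,0.0024,0],[0,0,0]]]' --fingers 0.6

```text
time: 10.25
tool_pos: [437.2, 306.0, 359.4]
tcp_rot: [-3.141, -0.0, 1.57]
contact_force: [0.3, -0.8, -0.6]
grip_width: 55.4
finger_force: 0.0
```

Request:
servo_tool --deltas '[[[0,0,0.036],[0,0,0]],[[0,0,0.036],[0,0,0]],[[0,0,0.036],[0,0,0]],[[0,0,0.036],[0,0,0]],[[0,0,0.036],[0,0,0]],[[0,0,0.036],[0,0,0]],[[0,0,0],[-5.6,-1.44,5.63]],[[0,0,0],[-5.6,-1.44,5.63]],[[0,0,0],[-5.6,-1.44,5.63]],[[0,0,0],[-5.6,-1.44,5.63]],[[0,0,0],[-5.6,-1.44,5.63]],[[0,0,0],[0,0,0]]]'

```text
time: 11.75
tool_pos: [436.0, 305.2, 142.6]
tcp_rot: [2.644, 0.003, 1.072]
contact_force: [-0.0, -0.2, 0.3]
grip_width: 55.4
finger_force: 0.0
```

```bash
python3 - <<'E'
from h import *
import json
t=json.load(open('tray.json')); pt=np.array(t[:3])
P,R=traytool(pt,Ro.from_euler('z',t[3])); print(pose()[2]['joint_positions'].round(2),pose()[2]['time'])
st(P,R)
print([((R.inv()*Ro.from_rotvec([0,0,0])).as_euler('xyz')).round(2)])
E
```

```text
[ 0.74  0.41  1.8  -0.64  0.86  1.64] 11.75
shift mm [  0.4   1.8 100.4] turn deg [-0.12  0.02  0.29]
[array([-2.88, -0.43,  1.01])]
```

Request:
servo_tool --deltas '[[[0,0,0.02],[0,0,0]],[[0,0,0.02],[0,0,0]],[[0,0.001,0.02],[0,0,0]],[[0,0.001,0.02],[0,0,0]],[[0,0,0.012],[0,0,0]],[[0,0,0.008],[0,0,0]],[[0,0,0],[0,0,0]]]'

```text
time: 12.62
tool_pos: [480.8, 279.7, 56.7]
tcp_rot: [2.643, 0.001, 1.068]
contact_force: [0.5, -0.0, -0.2]
grip_width: 55.3
finger_force: 0.0
```

```bash
python3 - <<'E'
from h import *
im=bot.capture('wrist'); print(pose()[2]['contact_force'],pose()[0])
im2=bot.capture('scene')
cv2.imwrite('pics/g1.png',np.vstack([cv2.resize(im[:,:,::-1],(400,300)),cv2.resize(im2[200:320,260:420,::-1],(400,300),interpolation=cv2.INTER_CUBIC)]))
E
```

```text
[ 0.46797125  0.67640734 -0.63268669] [480.80359126 279.96870327  57.06857484]
```

View pics/g1.png

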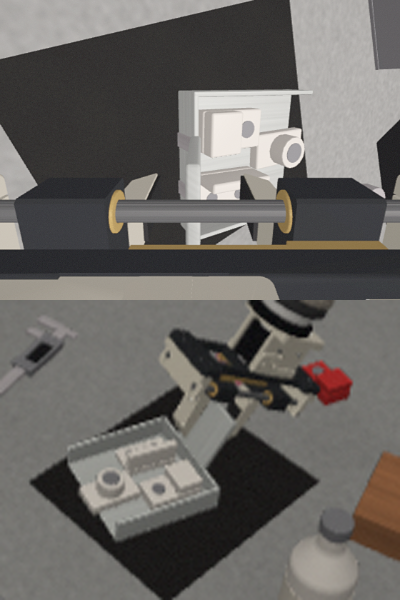

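The plate lies between the fingers, roughly centred in the wrist half, and the red block is clear behind. I'll close the fingers.

Request:
servo_tool --deltas '[[[0,0,0],[0,0,0]],[[0,0,0],[0,0,0]],[[0,0,0],[0,0,0]],[[0,0,0],[0,0,0]],[[0,0,0],[0,0,0]],[[0,0,0],[0,0,0]],[[0,0,0],[0,0,0]],[[0,0,0],[0,0,0]]]' --fingers 0

```text
time: 13.72
tool_pos: [480.6, 279.8, 56.7]
tcp_rot: [2.643, 0.001, 1.068]
contact_force: [-0.8, 0.1, -3.0]
grip_width: 8.0
finger_force: 30.0
```

Request:
servo_tool --deltas '[[[0,0.0014,-0.0026],[0,0,0]],[[0,0.0024,-0.0044],[0,0,0]],[[0,0.0024,-0.0044],[-0.5,0,0]],[[0,0.0048,-0.0088],[-0.5,0,0]],[[0,0.0048,-0.0088],[-0.5,0,0]],[[0,0.0048,-0.0088],[-0.5,0,0]],[[0,0.0048,-0.0088],[-0.5,0,0]],[[0,0.0048,-0.0088],[-0.5,0,0]],[[0,0.0048,-0.0088],[-0.5,0,0]],[[0,0.0048,-0.0088],[-0.5,0,0]],[[0,0.0048,-0.0088],[0,0,0]],[[0,0.0048,-0.0088],[0,0,0]],[[0,0.0024,-0.0044],[0,0,0]],[[0,0,0],[0,0,0]]]'

```text
time: 15.48
tool_pos: [477.2, 282.0, 165.4]
tcp_rot: [2.572, -0.0, 1.068]
contact_force: [-0.4, -0.5, -3.5]
grip_width: 7.9
finger_force: 30.0
```

```bash
python3 - <<'E'
from h import *
import json
cs=json.load(open('case.json')); pc=np.array([cs[0],cs[1],0]); Rc=Ro.from_euler('z',cs[2])
print(pose()[2]['finger_force'],pose()[2]['contact_force'])
def target(lipx,lipz,th):
    Rt=Rc*Ro.from_euler('y',th); lip=pc+Rc.apply([lipx,0,lipz]); return traytool(lip-Rt.apply([65,0,4]),Rt)
P,R=target(-35,125,-.07)
print(P); rows,_=plan(P,R,24); show(rows)
im=bot.capture('wrist');im2=bot.capture('scene')
cv2.imwrite('pics/g2.png',np.vstack([cv2.resize(im[:,:,::-1],(400,300)),cv2.resize(im2[140:320,240:480,::-1],(400,300),interpolation=cv2.INTER_CUBIC)]))
E
```

```text
29.99282866716385 [-0.41528549 -0.48237043 -3.46777826]
[ 359.28856588 -273.77473051  163.31829796]
shift/row mm 23.8 turn 1.32 n 24
[[[-0.0227,0.0057,0.0038],[0.0,0.71,-1.1]],[[-0.0228,0.0053,0.0035],[0.0,0.7,-1.11]],[[-0.0229,0.0049,0.0032],[0.0,0.71,-1.1]],[[-0.0231,0.0044,0.0029],[0.0,0.7,-1.11]],[[-0.0232,0.004,0.0026],[0.0,0.71,-1.1]],[[-0.0233,0.0035,0.0024],[-0.01,0.7,-1.1]],[[-0.0233,0.0031,0.002],[0.0,0.71,-1.11]],[[-0.0235,0.0026,0.0018],[0.0,0.71,-1.1]],[[-0.0235,0.0022,0.0015],[0.0,0.7,-1.1]],[[-0.0236,0.0017,0.0012],[0.0,0.71,-1.11]],[[-0.0236,0.0013,0.0009],[0.0,0.7,-1.1]],[[-0.0237,0.0008,0.0006],[0.0,0.71,-1.11]],[[-0.0236,0.0003,0.0003],[0.0,0.71,-1.1]],[[-0.0237,-0.0001,0.0001],[0.0,0.7,-1.1]],[[-0.0237,-0.0005,-0.0003],[-0.01,0.71,-1.11]],[[-0.0236,-0.001,-0.0006],[0.0,0.7,-1.1]],[[-0.0236,-0.0015,-0.0008],[0.0,0.71,-1.1]],[[-0.0236,-0.0019,-0.0011],[0.0,0.7,-1.11]],[[-0.0235,-0.0024,-0.0015],[0.0,0.71,-1.1]],[[-0.0235,-0.0029,-0.0017],[0.0,0.71,-1.1]],[[-0.0233,-0.0032,-0.002],[0.0,0.7,-1.11]],[[-0.0233,-0.0038,-0.0023],[0.0,0.71,-1.1]],[[-0.0231,-0.0041,-0.0025],[0.0,0.7,-1.11]],[[-0.0231,-0.0047,-0.0029],[0.0,0.71,-1.1]]]
```

Request:
servo_tool --deltas '[[[-0.008,0.002,0.0013],[0,0.24,-0.37]],[[-0.0147,0.0037,0.0025],[0,0.47,-0.73]],[[-0.0228,0.0053,0.0035],[0,0.7,-1.1]],[[-0.0229,0.0049,0.0032],[0,0.71,-1.1]],[[-0.0231,0.0044,0.0029],[0,0.7,-1.11]],[[-0.0232,0.004,0.0026],[0,0.71,-1.1]],[[-0.0233,0.0035,0.0024],[0,0.7,-1.1]],[[-0.0233,0.0031,0.002],[0,0.71,-1.1]],[[-0.0235,0.0026,0.0018],[0,0.7,-1.1]],[[-0.0235,0.0022,0.0015],[0,0.7,-1.1]],[[-0.0236,0.0017,0.0012],[0,0.71,-1.1]],[[-0.0236,0.0013,0.0009],[0,0.7,-1.1]],[[-0.0237,0.0008,0.0006],[0,0.71,-1.1]],[[-0.0236,0.0003,0.0003],[0,0.7,-1.1]],[[-0.0237,0,0],[0,0.7,-1.1]]]'

```text
time: 17.45
tool_pos: [409.2, -25.3, 170.0]
tcp_rot: [2.589, 0.004, 1.37]
contact_force: [-0.1, 0.5, -2.3]
grip_width: 7.6
finger_force: 30.0
```

Request:
servo_tool --deltas '[[[-0.0237,-0.0005,-0.0003],[0,0.71,-1.1]],[[-0.0236,-0.001,-0.0006],[0,0.7,-1.1]],[[-0.0236,-0.0015,-0.0008],[0,0.71,-1.1]],[[-0.0236,-0.0019,-0.0011],[0,0.7,-1.1]],[[-0.0235,-0.0024,-0.0015],[0,0.7,-1.1]],[[-0.0235,-0.0029,-0.0017],[0,0.71,-1.1]],[[-0.0233,-0.0032,-0.002],[0,0.7,-1.1]],[[-0.0233,-0.0038,-0.0023],[0,0.71,-1.1]],[[-0.0155,-0.0028,-0.0018],[0,0.5,-0.8]],[[-0.0155,-0.003,-0.0018],[0,0.5,-0.8]],[[-0.01,-0.002,-0.001],[0,0.3,-0.5]],[[-0.0052,-0.001,-0.0007],[0,0.1,-0.1]],[[0,0,0],[0,0,0]]]'

```text
time: 19.08
tool_pos: [356.4, -248.9, 169.6]
tcp_rot: [2.591, -0.001, 1.589]
contact_force: [0.6, 0.0, -3.2]
grip_width: 7.7
finger_force: 30.0
```

```bash
cat >> h.py <<'E'
import json
def target(lipx,lipz,th,lipy=0):
    cs=json.load(open('case.json')); pc=np.array([cs[0],cs[1],0]); Rc=Ro.from_euler('z',cs[2])
    Rt=Rc*Ro.from_euler('y',th); lip=pc+Rc.apply([lipx,lipy,lipz]); return traytool(lip-Rt.apply([65,0,4]),Rt)
E
python3 - <<'E'
from h import *
p,R,o=pose();print(p,o['tcp_rot'],o['joint_positions'].round(2),o['contact_force'].round(1),o['time'])
st(*target(-35,125,-.07))
r,s=plan(*target(-35,80,.1),8); show(r)
for th,z,n in ((.4,72,5),(.75,62,6),(.95,60,4)):
    r,s=plan(*target(-35,z,th),n,s); show(r)
im=bot.capture('wrist');im2=bot.capture('scene')
cv2.imwrite('pics/g2.png',np.vstack([cv2.resize(im[:,:,::-1],(400,300)),cv2.resize(im2[100:280,120:360,::-1],(400,300),interpolation=cv2.INTER_CUBIC)]))
E
```

```text
[ 356.44332487 -248.85766142  169.576942  ] [ 2.59122702e+00 -1.27287654e-03  1.58949222e+00] [-1.17  0.1   2.19  0.76  0.78 -1.72] [ 0.6  0.  -3.2] 19.075
shift mm [-25.   -1.2   6.6] turn deg [-1.12  0.75 -1.34]
shift/row mm 4.9 turn 1.1 n 8
[[[-0.0031,-0.0006,0.0036],[1.08,0.08,-0.18]],[[-0.0031,-0.0006,0.0037],[1.07,0.08,-0.17]],[[-0.0031,-0.0005,0.0036],[1.08,0.08,-0.18]],[[-0.0031,-0.0004,0.0037],[1.08,0.08,-0.17]],[[-0.0031,-0.0004,0.0036],[1.07,0.08,-0.18]],[[-0.0031,-0.0004,0.0037],[1.08,0.08,-0.17]],[[-0.0031,-0.0002,0.0036],[1.08,0.08,-0.18]],[[-0.0032,-0.0002,0.0037],[1.08,0.08,-0.17]]]
shift/row mm 7.7 turn 3.44 n 5
[[[0.0,0.0068,-0.0035],[3.44,0.0,0.0]],[[0.0,0.0065,-0.0039],[3.43,0.0,0.0]],[[0.0,0.0064,-0.0043],[3.44,0.0,0.0]],[[0.0,0.006,-0.0047],[3.44,0.0,0.0]],[[0.0,0.0058,-0.005],[3.43,0.0,0.0]]]
shift/row mm 7.8 turn 3.35 n 6
[[[0.0,0.0071,-0.003],[3.34,0.0,0.0]],[[0.0,0.007,-0.0034],[3.35,0.0,0.0]],[[0.0,0.0067,-0.0038],[3.34,0.0,0.0]],[[0.0,0.0066,-0.0042],[3.34,0.0,0.0]],[[0.0,0.0062,-0.0046],[3.35,0.0,0.0]],[[0.0,0.006,-0.0049],[3.34,0.0,0.0]]]
shift/row mm 7.3 turn 2.87 n 4
[[[0.0,0.0061,-0.004],[2.86,0.0,0.0]],[[0.0,0.0059,-0.0043],[2.87,0.0,0.0]],[[0.0,0.0057,-0.0045],[2.86,0.0,0.0]],[[0.0,0.0054,-0.0049],[2.87,0.0,0.0]]]
```

View pics/g2.png

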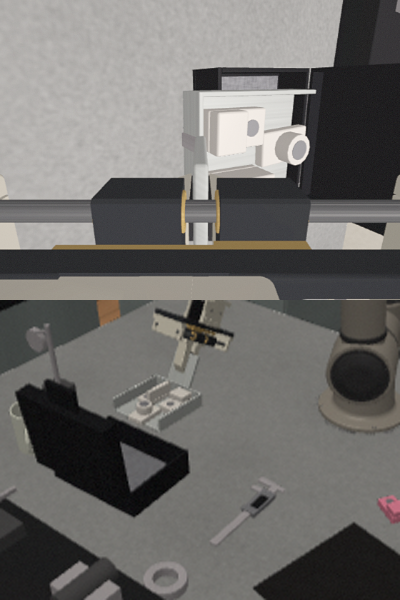

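All three parts are still on the tray, which hovers in front of the case. I'll lower it and tip.

Request:
servo_tool --deltas '[[[-0.0031,-0.0006,0.0036],[1.08,0.08,-0.18]],[[-0.0031,-0.0006,0.0036],[1.08,0.08,-0.18]],[[-0.0031,-0.0005,0.0036],[1.08,0.08,-0.18]],[[-0.0031,-0.0004,0.0037],[1.08,0.08,-0.17]],[[-0.0031,-0.0004,0.0037],[1.08,0.08,-0.17]],[[-0.0031,-0.0004,0.0037],[1.08,0.08,-0.17]],[[-0.0031,-0.0002,0.0037],[1.08,0.08,-0.17]],[[-0.0031,-0.0002,0.0037],[1.08,0.08,-0.17]],[[0,0,0],[0,0,0]]]'

```text
time: 20.3
tool_pos: [368.4, -273.5, 142.0]
tcp_rot: [2.742, -0.0, 1.617]
contact_force: [-0.0, 0.8, -3.4]
grip_width: 8.1
finger_force: 30.0
```

```bash
python3 - <<'E'
from h import *
p,R,o=pose();print(p,o['joint_positions'].round(2),o['contact_force'].round(1))
s=(p,R)
st(*target(-35,80,.1))
for th,z,n in ((.4,68,5),(.75,58,6),(.95,55,4)):
    r,s=plan(*target(-35,z,th),n,s); show(r)
E
```

```text
[ 368.3615422  -273.54886237  142.02917438] [-1.06  0.21  2.07  0.54  0.75 -1.48] [-0.   0.8 -3.4]
shift mm [ 0.2 -0.4 -0.4] turn deg [-0.03 -0.01  0.03]
shift/row mm 7.1 turn 3.44 n 5
[[[0.0,0.0064,-0.0028],[3.43,0.0,0.01]],[[0.0001,0.0062,-0.0033],[3.43,0.0,0.0]],[[0.0,0.006,-0.0036],[3.44,-0.01,0.01]],[[0.0,0.0058,-0.0039],[3.43,0.0,0.0]],[[0.0001,0.0056,-0.0043],[3.43,0.0,0.01]]]
shift/row mm 7.8 turn 3.35 n 6
[[[0.0,0.0071,-0.003],[3.34,0.0,0.0]],[[0.0,0.007,-0.0034],[3.35,0.0,0.0]],[[0.0,0.0067,-0.0038],[3.34,0.0,0.0]],[[0.0,0.0066,-0.0042],[3.34,0.0,0.0]],[[0.0,0.0062,-0.0046],[3.34,0.0,0.0]],[[0.0,0.006,-0.0049],[3.35,0.0,0.0]]]
shift/row mm 7.2 turn 2.87 n 4
[[[0.0,0.0062,-0.0037],[2.86,0.0,0.0]],[[0.0,0.0059,-0.0041],[2.87,0.0,0.0]],[[0.0,0.0058,-0.0043],[2.86,0.0,0.0]],[[0.0,0.0055,-0.0046],[2.86,0.0,0.0]]]
```

Request:
servo_tool --deltas '[[[0,0.0064,-0.0028],[3.43,0,0]],[[0,0.0062,-0.0033],[3.43,0,0]],[[0,0.006,-0.0036],[3.43,0,0]],[[0,0.0058,-0.0039],[3.43,0,0]],[[0,0.0056,-0.0043],[3.43,0,0]],[[0,0.0071,-0.003],[3.34,0,0]],[[0,0.007,-0.0034],[3.34,0,0]],[[0,0.0067,-0.0038],[3.34,0,0]],[[0,0.0066,-0.0042],[3.34,0,0]],[[0,0.0062,-0.0046],[3.34,0,0]],[[0,0.006,-0.0049],[3.34,0,0]],[[0,0,0],[0,0,0]],[[0,0,0],[0,0,0]],[[0,0,0],[0,0,0]],[[0,0,0],[0,0,0]]]'

```text
time: 22.18
tool_pos: [432.4, -270.6, 190.2]
tcp_rot: [-2.893, 0.0, 1.616]
contact_force: [-0.1, 0.5, -1.2]
grip_width: 7.9
finger_force: 30.0
```

```bash
python3 - <<'E'
from h import *
p,R,o=pose();print(p,o['joint_positions'].round(2),o['contact_force'].round(1),o['time'])
st(*target(-35,58,.75))
im=bot.capture('wrist');im2=bot.capture('top')
g=lambda im:np.clip(255*(im/255.)**.6,0,255).astype(np.uint8)
cv2.imwrite('pics/g3.png',np.vstack([cv2.resize(g(im)[:,:,::-1],(480,360)),cv2.resize(g(im2)[150:230,310:430,::-1],(360,240),interpolation=cv2.INTER_CUBIC) if 0 else cv2.resize(g(im2)[150:230,270:430,::-1],(480,240),interpolation=cv2.INTER_CUBIC)]))
E
```

```text
[ 432.42988043 -270.57738016  190.19139079] [-0.61  0.47  1.45 -0.15  1.42 -0.62] [-0.1  0.5 -1.2] 22.175
shift mm [0.1 0.8 0.3] turn deg [ 0.08 -0.   -0.04]
```

View pics/g3.png

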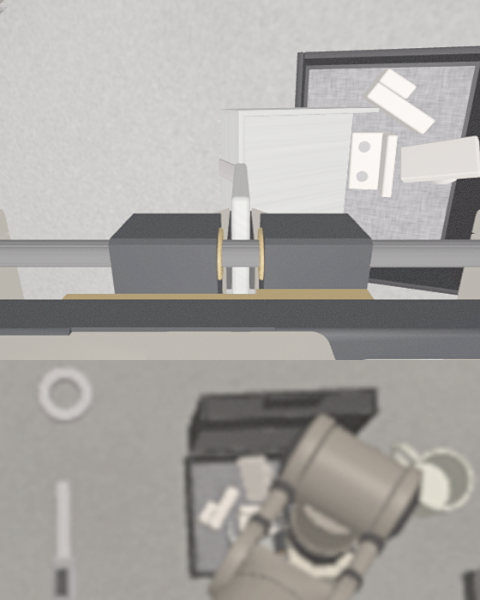

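All three parts lie inside the case: the bracket at (390,95), the block at (370,160) and the flange at (440,160). The tray is empty. My picture views are used up, so from here I measure by code. Next I level the tray and carry it back.

```bash
python3 - <<'E'
from h import *
p,R,o=pose()
r,s=plan(*target(-50,125,0.),10); show(r)
Rg=rpy([2.643,.001,1.068]); Pg=np.array([480.7,279.8,56.7])
r,s=plan(Pg+[0,0,60],Rg,20,s); show(r)
r,s=plan(Pg+[0,0,2.],Rg,8,s); show(r[:2])
E
```

```text
shift/row mm 8.7 turn 4.29 n 10
[[[0.0,-0.0079,0.0037],[-4.29,0.0,0.0]],[[0.0,-0.0081,0.0032],[-4.29,0.0,0.0]],[[0.0,-0.0083,0.0025],[-4.29,0.01,-0.01]],[[0.0,-0.0085,0.0019],[-4.29,0.0,0.0]],[[0.0,-0.0086,0.0012],[-4.29,0.0,0.0]],[[0.0001,-0.0087,0.0006],[-4.29,0.0,0.0]],[[0.0,-0.0087,0.0],[-4.29,0.0,-0.01]],[[0.0,-0.0087,-0.0007],[-4.29,0.0,0.0]],[[0.0,-0.0086,-0.0014],[-4.29,0.0,0.0]],[[0.0,-0.0084,-0.0019],[-4.29,0.01,0.0]]]
shift/row mm 28.7 turn 1.58 n 20
[[[0.0274,0.0056,0.0063],[0.0,-0.75,1.38]],[[0.0276,0.0049,0.0059],[0.01,-0.76,1.37]],[[0.0277,0.0043,0.0056],[0.0,-0.75,1.38]],[[0.028,0.0036,0.0051],[0.01,-0.76,1.38]],[[0.028,0.0029,0.0049],[0.0,-0.75,1.38]],[[0.0282,0.0023,0.0044],[0.01,-0.76,1.37]],[[0.0283,0.0015,0.0041],[0.0,-0.75,1.38]],[[0.0284,0.0009,0.0037],[0.01,-0.76,1.38]],[[0.0285,0.0002,0.0033],[0.0,-0.75,1.38]],[[0.0284,-0.0004,0.003],[0.0,-0.76,1.38]],[[0.0285,-0.0012,0.0026],[0.01,-0.75,1.37]],[[0.0285,-0.0019,0.0022],[0.0,-0.76,1.38]],[[0.0285,-0.0025,0.0018],[0.01,-0.75,1.38]],[[0.0284,-0.0032,0.0014],[0.0,-0.76,1.38]],[[0.0284,-0.0039,0.0011],[0.01,-0.75,1.37]],[[0.0282,-0.0046,0.0007],[0.0,-0.76,1.38]],[[0.0282,-0.0052,0.0004],[0.01,-0.75,1.38]],[[0.028,-0.006,-0.0001],[0.0,-0.75,1.38]],[[0.0278,-0.0066,-0.0004],[0.0,-0.76,1.37]],[[0.0277,-0.0073,-0.0008],[0.01,-0.75,1.38]]]
shift/row mm 7.3 turn 0.0 n 2
[[[0.0,-0.0035,0.0064],[0.0,0.0,0.0]],[[0.0,-0.0034,0.0063],[0.0,0.0,0.0]]]
```

Request:
servo_tool --deltas '[[[0,-0.0079,0.0037],[-4.29,0,0]],[[0,-0.0081,0.0032],[-4.29,0,0]],[[0,-0.0083,0.0025],[-4.29,0,0]],[[0,-0.0085,0.0019],[-4.29,0,0]],[[0,-0.0086,0.0012],[-4.29,0,0]],[[0,-0.0087,0.0006],[-4.29,0,0]],[[0,-0.0087,0],[-4.29,0,0]],[[0,-0.0087,-0.0007],[-4.29,0,0]],[[0,-0.0086,-0.0014],[-4.29,0,0]],[[0,-0.0084,-0.0019],[-4.29,0,0]]]'

```text
time: 23.52
tool_pos: [347.2, -274.4, 173.5]
tcp_rot: [2.64, 0.002, 1.616]
contact_force: [0.3, -0.1, -1.4]
grip_width: 8.1
finger_force: 30.0
```

Request:
servo_tool --deltas '[[[0.0274,0.0056,0.0063],[0,-0.75,1.38]],[[0.0276,0.0049,0.0059],[0,-0.75,1.38]],[[0.0277,0.0043,0.0056],[0,-0.75,1.38]],[[0.028,0.0036,0.0051],[0,-0.75,1.38]],[[0.028,0.0029,0.0049],[0,-0.75,1.38]],[[0.0282,0.0023,0.0044],[0,-0.76,1.38]],[[0.0283,0.0015,0.0041],[0,-0.75,1.38]],[[0.0284,0.0009,0.0037],[0,-0.76,1.38]],[[0.0285,0.0002,0.0033],[0,-0.75,1.38]],[[0.0284,-0.0004,0.003],[0,-0.76,1.38]],[[0.0285,-0.0012,0.0026],[0,-0.75,1.38]],[[0.0285,-0.0019,0.0022],[0,-0.76,1.38]],[[0.0285,-0.0025,0.0018],[0,-0.75,1.38]],[[0.0284,-0.0032,0.0014],[0,-0.76,1.38]],[[0.0284,-0.0039,0.0011],[0,-0.75,1.38]],[[0.0282,-0.0046,0.0007],[0,-0.76,1.38]],[[0.0282,-0.0052,0.0004],[0,-0.75,1.38]],[[0.028,-0.006,0],[0,-0.75,1.38]],[[0.02,-0.0046,-0.0003],[0,-0.5,0.9]],[[0.01,-0.0026,-0.0003],[0,-0.3,0.5]]]'

```text
time: 26.02
tool_pos: [459.7, 226.3, 120.8]
tcp_rot: [2.653, 0.005, 1.123]
contact_force: [-0.1, -0.2, -0.0]
grip_width: 8.1
finger_force: 30.0
```

```bash
python3 - <<'E'
from h import *
p,R,o=pose(); print(p,o['tcp_rot'],o['time'],o['contact_force'].round(1))
Rg=rpy([2.643,.001,1.068]); Pg=np.array([480.7,279.8,56.7])
r,s=plan(Pg+[0,0,25.],Rg,10); show(r[::3])
E
```

```text
[459.67800144 226.26026801 120.77402457] [2.6532772  0.00465447 1.12264885] 26.025 [-0.1 -0.2 -0. ]
shift/row mm 7.0 turn 0.32 n 4
[[[0.0058,-0.0022,0.0032],[-0.06,-0.13,0.29]],[[0.0057,-0.0023,0.0032],[-0.06,-0.13,0.28]],[[0.0057,-0.0023,0.0032],[-0.06,-0.13,0.29]],[[0.0058,-0.0025,0.0031],[-0.06,-0.13,0.29]]]
```

Request:
servo_tool --deltas '[[[0.0058,-0.0023,0.0032],[-0.06,-0.13,0.29]],[[0.0058,-0.0023,0.0032],[-0.06,-0.13,0.29]],[[0.0058,-0.0023,0.0032],[-0.06,-0.13,0.29]],[[0.0058,-0.0023,0.0032],[-0.06,-0.13,0.29]],[[0.0058,-0.0023,0.0032],[-0.06,-0.13,0.29]],[[0.0058,-0.0023,0.0032],[-0.06,-0.13,0.29]],[[0.0058,-0.0023,0.0032],[-0.06,-0.13,0.29]],[[0.0058,-0.0023,0.0032],[-0.06,-0.13,0.29]],[[0.0058,-0.0023,0.0032],[-0.06,-0.13,0.29]],[[0.0058,-0.0023,0.0032],[-0.06,-0.13,0.29]],[[0,0,0],[0,0,0]],[[0,0,0],[0,0,0]]]'

```text
time: 27.52
tool_pos: [481.3, 279.1, 81.6]
tcp_rot: [2.643, 0.001, 1.067]
contact_force: [0.2, -1.0, -1.5]
grip_width: 7.7
finger_force: 30.0
```

```bash
python3 - <<'E'
from h import *
p,R,o=pose(); print(p,o['tcp_rot'],o['time'],o['contact_force'].round(1))
st(np.array([480.7,279.8,56.7]),rpy([2.643,.001,1.068]))
E
```

```text
[481.32776142 279.10701246  81.5676327 ] [2.64264622e+00 1.06361978e-03 1.06698221e+00] 27.525 [ 0.2 -1.  -1.5]
shift mm [  0.3 -12.7  21.4] turn deg [ 0.02  0.03 -0.05]
```

Lower to about 1 mm above, then in small steps to contact.

Request:
servo_tool --deltas '[[[0,-0.0024,0.0043],[0,0,0]],[[0,-0.0024,0.0043],[0,0,0]],[[0,-0.0024,0.0043],[0,0,0]],[[0,-0.0024,0.0043],[0,0,0]],[[0,-0.0014,0.0027],[0,0,0]],[[0,-0.0005,0.0009],[0,0,0]],[[0,0,0],[0,0,0]]]'

```text
time: 28.4
tool_pos: [481.3, 279.3, 57.8]
tcp_rot: [2.643, 0.001, 1.067]
contact_force: [-0.1, -0.0, -1.4]
grip_width: 7.7
finger_force: 30.0
```

Request:
servo_tool --deltas '[[[0,-0.0003,0.0006],[0,0,0]],[[0,0,0],[0,0,0]]]'

```text
time: 28.65
tool_pos: [481.3, 279.2, 57.2]
tcp_rot: [2.643, 0.001, 1.067]
contact_force: [-0.1, -0.2, -1.7]
grip_width: 8.0
finger_force: 30.0
```

Request:
servo_tool --deltas '[[[0,-0.0003,0.0005],[0,0,0]],[[0,0,0],[0,0,0]]]'

```text
time: 28.9
tool_pos: [481.3, 279.2, 56.6]
tcp_rot: [2.643, 0.001, 1.067]
contact_force: [0.2, 1.2, -1.4]
grip_width: 7.9
finger_force: 30.0
```

Request:
servo_tool --deltas '[[[0,-0.0003,0.0005],[0,0,0]],[[0,0,0],[0,0,0]]]'

```text
time: 29.15
tool_pos: [481.2, 279.2, 55.9]
tcp_rot: [2.643, 0.001, 1.067]
contact_force: [0.8, 0.1, -0.4]
grip_width: 8.0
finger_force: 30.0
```

Request:
servo_tool --deltas '[[[0,-0.0002,0.0004],[0,0,0]],[[0,0,0],[0,0,0]]]'

```text
time: 29.4
tool_pos: [481.4, 279.3, 55.7]
tcp_rot: [2.642, 0.001, 1.067]
contact_force: [-0.1, 0.1, -0.5]
grip_width: 7.4
finger_force: 30.0
```

Request:
servo_tool --deltas '[[[0,0,0],[0,0,0]],[[0,0,0],[0,0,0]],[[0,0,0],[0,0,0]],[[0,0,0],[0,0,0]],[[0,0,0],[0,0,0]]]' --fingers 0.5

```text
time: 30.02
tool_pos: [481.3, 279.2, 55.5]
tcp_rot: [2.643, 0.001, 1.067]
contact_force: [-0.1, -0.4, 0.1]
grip_width: 45.4
finger_force: 0.0
```

Request:
servo_tool --deltas '[[[0,0,-0.02],[0,0,0]],[[0,0,-0.03],[0,0,0]],[[0,0,-0.03],[0,0,0]],[[0,0,-0.03],[0,0,0]]]'

```text
time: 30.52
tool_pos: [434.2, 305.4, 154.1]
tcp_rot: [2.643, -0.0, 1.068]
contact_force: [-0.1, 0.2, 0.3]
grip_width: 45.9
finger_force: 0.0
```

```bash
python3 - <<'E'
from h import *
p,R,o=pose(); print(p,o['tcp_rot'],o['time'],o['contact_force'].round(1))
R1=rpy([np.pi,0,np.pi/2])
print('turn',np.degrees((R.inv()*R1).as_rotvec()).round(2), 'then shift',R1.inv().apply(np.array([520,-270,360])-p).round(1))
E
```

```text
[434.22809051 305.36135012 154.12101421] [ 2.64291761e+00 -2.75004421e-04  1.06750844e+00] 30.525 [-0.1  0.2  0.3]
turn [ 27.97   7.17 -28.24] then shift [-575.4   85.8 -205.9]
```

Request:
servo_tool --deltas '[[[0,0,-0.02],[5.6,1.43,-5.65]],[[0,0,-0.03],[5.6,1.43,-5.65]],[[0,0,-0.03],[5.6,1.43,-5.65]],[[0,0,-0.03],[5.6,1.43,-5.65]],[[0,0,-0.03],[5.6,1.43,-5.65]],[[0,0,-0.03],[0,0,0]],[[0,0,-0.03],[0,0,0]]]' --fingers 0

```text
time: 31.4
tool_pos: [398.8, 321.3, 347.4]
tcp_rot: [-3.141, -0.0, 1.572]
contact_force: [-0.1, -0.2, 0.7]
grip_width: 0.3
finger_force: 0.0
```

Request:
servo_tool --deltas '[[[-0.041,0,0],[0,0,0]],[[-0.041,0,0],[0,0,0]],[[-0.041,0,0],[0,0,0]],[[-0.041,0,0],[0,0,0]],[[-0.041,0,0],[0,0,0]],[[-0.041,0,0],[0,0,0]],[[-0.041,0,0],[0,0,0]],[[-0.041,0,0],[0,0,0]],[[-0.041,0,0],[0,0,0]],[[-0.041,0,0],[0,0,0]],[[-0.041,0,0],[0,0,0]],[[-0.041,0,0],[0,0,0]],[[-0.041,0,0],[0,0,0]],[[-0.041,0,0],[0,0,0]],[[0,0,0],[0,0,0]]]'

```text
time: 33.28
tool_pos: [399.2, -253.9, 346.4]
tcp_rot: [-3.141, 0.001, 1.569]
contact_force: [-0.6, -0.0, 0.1]
grip_width: 0.6
finger_force: 0.0
```

```bash
python3 - <<'E'
from h import *
import pickle
c=cam('wrist'); im=bot.capture('wrist'); pickle.dump((c,im),open('w5.pkl','wb'))
p,R,o=pose(); print(p,o['tcp_rot'],o['time'])
# white blobs within case
t=bot.capture('top'); s=bot.capture('scene'); pickle.dump((t,s),open('ts.pkl','wb'))
cs=json.load(open('case.json')); Rc=Ro.from_euler('z',cs[2]); 
poly=proj(c,[Rc.apply([x,y,60])+[cs[0],cs[1],0] for x,y in((-85,-110),(85,-110),(85,110),(-85,110))])
m=np.zeros(im.shape[:2],np.uint8); cv2.fillPoly(m,[poly.astype(int)],255); m=cv2.dilate(m,np.ones((9,9)))
print('poly',poly.round().tolist())
w=((im.min(2)>150)&(m>0)).astype(np.uint8)*255
for k in cv2.findContours(w,cv2.RETR_EXTERNAL,cv2.CHAIN_APPROX_SIMPLE)[0]:
    if cv2.contourArea(k)>40: print(cv2.contourArea(k),cv2.approxPolyDP(k,2.5,True)[:,0].tolist())
E
```

```text
[ 399.27560858 -252.62160441  346.50840367] [-3.14134973e+00  4.95384202e-04  1.56987983e+00] 33.325
poly [[322.0, 260.0], [444.0, 255.0], [458.0, 89.0], [320.0, 96.0]]
146.0 [[447, 258], [443, 255], [443, 247], [442, 255], [400, 257], [402, 260]]
13862.0 [[429, 100], [324, 105], [325, 239], [420, 235], [424, 179], [429, 174], [441, 172], [437, 148], [426, 147]]
516.5 [[461, 84], [315, 91], [315, 96], [456, 88], [457, 94]]
```

Request:
servo_tool --deltas '[[[-0.015,0.024,0],[0,0,0]],[[0,0.024,0],[0,0,0]],[[0,0.024,0],[0,0,0]],[[0,0.024,0],[0,0,0]],[[0,0.024,0],[0,0,0]],[[0,0,0],[0,0,0]],[[0,0,0],[0,0,0]]]'

```text
time: 34.3
tool_pos: [519.0, -267.0, 346.3]
tcp_rot: [-3.141, 0.001, 1.572]
contact_force: [0.2, -0.2, 0.1]
grip_width: 0.3
finger_force: 0.0
```

```bash
python3 - <<'E'
from h import *
import pickle
c=cam('wrist'); im=bot.capture('wrist'); pickle.dump((c,im),open('w6.pkl','wb'))
print(pose()[0])
cs=json.load(open('case.json')); Rc=Ro.from_euler('z',cs[2])
for f in('w5','w6'):
    c,im=pickle.load(open(f+'.pkl','rb'))
    poly=proj(c,[Rc.apply([x,y,60])+[cs[0],cs[1],0] for x,y in((-79,-104),(79,-104),(79,104),(-79,104))])
    print(f,poly.round().tolist(),np.percentile(im[110:230,330:420].min(2),[10,50,90,99]))
    m=np.zeros(im.shape[:2],np.uint8); cv2.fillPoly(m,[poly.astype(int)],255)
    for th in (205,225):
        w=((im.min(2)>th)&(m>0)).astype(np.uint8)*255; w=cv2.morphologyEx(w,cv2.MORPH_OPEN,np.ones((3,3)))
        for k in cv2.findContours(w,cv2.RETR_EXTERNAL,cv2.CHAIN_APPROX_SIMPLE)[0]:
            if cv2.contourArea(k)>60: print(th,cv2.contourArea(k),cv2.approxPolyDP(k,2,True)[:,0].tolist())
E
```

```text
[ 518.86852139 -267.23546543  346.40339862]
w5 [[326.0, 256.0], [440.0, 251.0], [453.0, 94.0], [325.0, 100.0]] [170. 180. 255. 255.]
205 256.0 [[383, 150], [382, 193], [387, 193], [388, 150]]
205 820.0 [[377, 148], [357, 150], [358, 191], [377, 190]]
205 1195.5 [[436, 147], [391, 158], [394, 180], [421, 180], [428, 174], [440, 172]]
205 740.5 [[378, 105], [374, 111], [376, 114], [371, 116], [367, 124], [405, 146], [409, 137], [389, 124], [396, 115]]
225 178.0 [[383, 150], [383, 193], [387, 193], [387, 150]]
225 796.0 [[377, 149], [357, 150], [358, 191], [377, 189]]
225 703.5 [[378, 105], [376, 114], [372, 115], [368, 124], [399, 144], [405, 145], [409, 137], [389, 124], [395, 115]]
w6 [[240.0, 247.0], [354.0, 243.0], [357.0, 83.0], [228.0, 89.0]] [ 37.  62. 194. 241.]
205 1148.0 [[273, 140], [275, 182], [295, 181], [296, 184], [302, 184], [299, 140]]
205 1156.0 [[349, 139], [345, 137], [308, 148], [308, 171], [316, 172], [329, 168], [335, 172], [344, 164], [351, 162]]
205 798.0 [[286, 94], [276, 114], [310, 135], [316, 136], [320, 127], [299, 114], [305, 105]]
225 1094.0 [[273, 141], [276, 182], [296, 181], [297, 184], [301, 184], [299, 140], [295, 140], [293, 144], [292, 139]]
225 1113.5 [[348, 138], [307, 149], [308, 171], [315, 172], [327, 168], [337, 171], [344, 164], [351, 162]]
225 746.5 [[286, 94], [283, 100], [285, 104], [280, 105], [277, 114], [316, 136], [320, 127], [299, 114], [304, 104]]
```

```bash
python3 - <<'E'
from h import *
import pickle
c5=pickle.load(open('w5.pkl','rb'))[0];c6=pickle.load(open('w6.pkl','rb'))[0]
cs=json.load(open('case.json')); Rc=Ro.from_euler('z',cs[2])
for a,b in (((436,147),(347,138)),((440,172),(351,162)),((391,158),(308,148)),((394,180),(308,171)),((357,150),(273,140)),((409,137),(320,127)),((378,105),(286,94)),((388,150),(299,140))):
    print(a,Rc.inv().apply(tri([(c5,a),(c6,b)])-[cs[0],cs[1],0]).round(1))
# check rim/hinge point consistency and lid tab location in case frame
E
```

```text
(436, 147) [71.2 37.8 42. ]
(440, 172) [74.8  6.3 51.5]
(391, 158) [21.3 23.  12.1]
(394, 180) [19.  -5.2 36.3]
(357, 150) [-27.8  36.6  13.3]
(409, 137) [36.  52.9 38.1]
(378, 105) [-7.5 96.  41.5]
(388, 150) [ 7.5 37.4 41.7]
```

All parts lie inside the case and below its rim (highest point ≈52 mm), so the lid can shut. I'll take the closed fingers round behind the pull tab.

```bash
cat >> h.py <<'E'
def tabpt(a,gap=0,r=190):
    cs=json.load(open('case.json')); pc=np.array([cs[0],cs[1],0]); Rc=Ro.from_euler('z',cs[2])
    z=20+9.5*abs(np.sin(a))+gap
    return pc+Rc.apply(np.array([85,0,60.5])+Ro.from_euler('y',a).apply([-r,0,z])),rpy([np.pi,0,cs[2]])
E
python3 - <<'E'
from h import *
P,R=tabpt(1.62,28); print(P)
p,R0,o=pose(); print('turn',np.degrees((R0.inv()*R).as_rotvec()).round(2),'then shift to above/at',R.inv().apply(P-p).round(1))
E
```

```text
[ 690.13413267 -258.70590101  247.44254699]
turn [3.000e-02 1.100e-01 8.741e+01] then shift to above/at [171.5  -0.7  99. ]
```

Request:
servo_tool --deltas '[[[0,0,0],[0,0,9.71]],[[0,0,0],[0,0,9.71]],[[0,0,0],[0,0,9.71]],[[0,0,0],[0,0,9.71]],[[0,0,0],[0,0,9.71]],[[0,0,0],[0,0,9.71]],[[0,0,0],[0,0,9.71]],[[0,0,0],[0,0,9.71]],[[0,0,0],[0,0,9.71]],[[0.029,0,0],[0,0,0]],[[0.029,0,0],[0,0,0]],[[0.029,0,0],[0,0,0]],[[0.029,0,0],[0,0,0]],[[0.029,0,0],[0,0,0]],[[0.029,0,0],[0,0,0]],[[0,0,0],[0,0,0]]]'

```text
time: 36.35
tool_pos: [694.1, -259.9, 343.6]
tcp_rot: [3.141, 0.003, 0.046]
contact_force: [-0.6, -1.1, -0.3]
grip_width: 0.4
finger_force: 0.0
```

```bash
python3 - <<'E'
from h import *
P,R=tabpt(1.62,28); p,R0,o=pose(); print(p,o['tcp_rot'],o['time'],o['joint_positions'].round(2)); st(P,R)
rows=[];s=(P,R)
a=np.linspace(1.62,0,31)
pts=[tabpt(1.62,0)[0]]+[tabpt(x)[0] for x in a[1:]]
d=np.diff(np.vstack([P]+pts),axis=0); d=R.inv().apply(d)
for i,x in enumerate(d): print(i,x.round(1).tolist(), end=' ')
E
```

```text
[ 694.10499738 -259.94293071  343.58667926] [3.14148059e+00 3.01415351e-03 4.59673676e-02] 36.35 [-0.46  0.81  0.4  -0.    1.93  1.06]
shift mm [-3.6 -1.4 96.2] turn deg [0.01 0.17 0.03]
0 [-28.0, -0.0, -1.4] 1 [-10.2, -0.0, -1.8] 2 [-10.3, 0.0, -1.3] 3 [-10.4, -0.0, -0.7] 4 [-10.5, -0.0, -0.1] 5 [-10.5, 0.0, 0.4] 6 [-10.5, -0.0, 1.0] 7 [-10.4, 0.0, 1.6] 8 [-10.3, 0.0, 2.2] 9 [-10.2, 0.0, 2.7] 10 [-10.1, -0.0, 3.3] 11 [-9.9, 0.0, 3.9] 12 [-9.7, -0.0, 4.4] 13 [-9.4, 0.0, 5.0] 14 [-9.2, -0.0, 5.5] 15 [-8.9, -0.0, 6.0] 16 [-8.5, 0.0, 6.5] 17 [-8.1, 0.0, 7.0] 18 [-7.8, -0.0, 7.4] 19 [-7.3, -0.0, 7.9] 20 [-6.9, -0.0, 8.3] 21 [-6.4, 0.0, 8.7] 22 [-5.9, -0.0, 9.0] 23 [-5.4, -0.0, 9.4] 24 [-4.9, -0.0, 9.7] 25 [-4.3, 0.0, 9.9] 26 [-3.8, 0.0, 10.2] 27 [-3.2, 0.0, 10.3] 28 [-2.6, -0.0, 10.5] 29 [-2.0, -0.0, 10.6] 30 [-1.4, -0.0, 10.7]
```

Descend behind the tab, then approach it.

Request:
servo_tool --deltas '[[[0,0,0.024],[0,0,0]],[[0,0,0.024],[0,0,0]],[[0,0,0.024],[0,0,0]],[[0,0,0.024],[0,0,0]],[[-0.01,0,0],[0,0,0]],[[-0.01,0,0],[0,0,0]],[[0,0,0],[0,0,0]]]'

```text
time: 37.22
tool_pos: [671.7, -261.5, 251.4]
tcp_rot: [3.14, 0.0, 0.044]
contact_force: [0.7, 0.3, 0.5]
grip_width: 0.5
finger_force: 0.0
```

Request:
servo_tool --deltas '[[[-0.01,0,-0.001],[0,0,0]],[[-0.0102,0,-0.0015],[0,0,0]],[[-0.0103,0,-0.0013],[0,0,0]],[[-0.0104,0,-0.0007],[0,0,0]],[[-0.0105,0,-0.0001],[0,0,0]]]'

```text
time: 37.85
tool_pos: [621.3, -263.4, 254.6]
tcp_rot: [3.14, 0.001, 0.045]
contact_force: [2.4, -0.4, -0.4]
grip_width: 0.3
finger_force: 1.0
```

```bash
python3 - <<'E'
from h import *
p,R,o=pose(); print(p,o['time'],o['contact_force'].round(1),o['moment'].round(2))
print(tabpt(1.62-4*.054)[0])
E
```

```text
[ 621.30169242 -263.4404398   254.59416035] 37.85 [ 2.4 -0.4 -0.4] [ 0.02 -0.2  -0.04]
[ 620.85811584 -261.86117523  252.73894412]
```

Contact is light (2.4 N) and the lid is moving, so I continue along the arc.

Request:
servo_tool --deltas '[[[-0.0105,0,0.0008],[0,0,0]],[[-0.0105,0,0.0014],[0,0,0]],[[-0.0104,0,0.002],[0,0,0]],[[-0.0103,0,0.0026],[0,0,0]],[[-0.0102,0,0.0028],[0,0,0]],[[-0.0101,0,0.0033],[0,0,0]],[[-0.0099,0,0.0039],[0,0,0]],[[-0.0097,0,0.0044],[0,0,0]],[[-0.0094,0,0.005],[0,0,0]],[[-0.0092,0,0.0055],[0,0,0]],[[-0.0089,0,0.006],[0,0,0]],[[-0.0085,0,0.0065],[0,0,0]],[[-0.0081,0,0.007],[0,0,0]]]'

```text
time: 39.48
tool_pos: [495.7, -269.2, 202.9]
tcp_rot: [3.14, 0.001, 0.045]
contact_force: [0.7, 0.8, 0.5]
grip_width: 0.6
finger_force: 0.5
```

```bash
python3 - <<'E'
from h import *
p,R,o=pose(); print(p,o['time'],o['contact_force'].round(1)); 
for i in(16,17):print(tabpt(1.62-i*.054)[0])
E
```

```text
[ 495.69887346 -269.22374574  202.89460119] 39.475 [0.7 0.8 0.5]
[ 503.51364044 -267.20579541  210.13666329]
[ 495.37357345 -267.57654628  203.14687821]
```

Request:
servo_tool --deltas '[[[-0.0078,0,0.0074],[0,0,0]],[[-0.0073,0,0.0079],[0,0,0]],[[-0.0069,0,0.0083],[0,0,0]],[[-0.0064,0,0.0087],[0,0,0]],[[-0.0059,0,0.009],[0,0,0]],[[-0.0054,0,0.0094],[0,0,0]],[[-0.0049,0,0.0097],[0,0,0]],[[-0.0043,0,0.0099],[0,0,0]],[[-0.0038,0,0.0102],[0,0,0]],[[-0.0032,0,0.0103],[0,0,0]]]'

```text
time: 40.72
tool_pos: [440.1, -271.8, 111.9]
tcp_rot: [3.14, 0.001, 0.045]
contact_force: [-0.4, 0.7, 0.8]
grip_width: 0.6
finger_force: 0.3
```

Request:
servo_tool --deltas '[[[-0.0026,0,0.0105],[0,0,0]],[[-0.002,0,0.008],[0,0,0]],[[-0.001,0,0.005],[0,0,0]],[[0,0,0.004],[0,0,0]],[[0,0,0],[0,0,0]]]'

```text
time: 41.35
tool_pos: [434.7, -272.1, 84.9]
tcp_rot: [3.14, 0.001, 0.045]
contact_force: [0.1, -0.2, 1.5]
grip_width: 0.3
finger_force: 0.0
```

```bash
python3 - <<'E'
from h import *
p,R,o=pose(); print(p,o['time'],o['contact_force'].round(1)); print(tabpt(0)[0])
E
```

```text
[ 434.69601083 -272.07834706   84.89729106] 41.35 [ 0.1 -0.2  1.5]
[ 433.63619134 -270.38846271   80.5       ]
```

Now small pressing steps.

Request:
servo_tool --deltas '[[[0,0,0.002],[0,0,0]],[[0,0,0.001],[0,0,0]],[[0,0,0],[0,0,0]]]'

```text
time: 41.72
tool_pos: [434.8, -272.2, 82.1]
tcp_rot: [3.14, 0.001, 0.045]
contact_force: [-0.6, 1.1, -0.7]
grip_width: 0.5
finger_force: 0.0
```

Request:
servo_tool --deltas '[[[0,0,0.001],[0,0,0]],[[0,0,0.001],[0,0,0]],[[0,0,0],[0,0,0]]]'

```text
time: 42.1
tool_pos: [434.7, -272.2, 80.7]
tcp_rot: [3.14, 0.001, 0.045]
contact_force: [-2.2, 0.5, 6.5]
grip_width: 0.3
finger_force: 3.2
```

Request:
servo_tool --deltas '[[[0,0,0.001],[0,0,0]],[[0,0,0],[0,0,0]]]'

```text
time: 42.35
tool_pos: [434.7, -272.2, 80.6]
tcp_rot: [3.14, 0.0, 0.045]
contact_force: [-4.3, 3.0, 14.4]
grip_width: 0.6
finger_force: 7.2
```

Request:
servo_tool --deltas '[[[0,0,0.001],[0,0,0]],[[0,0,0],[0,0,0]]]'

```text
time: 42.6
tool_pos: [434.8, -272.2, 80.5]
tcp_rot: [3.139, 0.0, 0.045]
contact_force: [-6.1, 4.7, 22.6]
grip_width: 0.4
finger_force: 11.2
```

The tip stops solid at z = 80.5, which is exactly where a shut tab should be. I'll retreat and verify.

Request:
servo_tool --deltas '[[[0,0,-0.005],[0,0,0]],[[0,0,-0.02],[0,0,0]],[[0,0,-0.04],[0,0,0]],[[0,0,-0.05],[0,0,0]],[[0,0,-0.05],[0,0,0]],[[0,0,-0.05],[0,0,0]],[[0,0,-0.03],[0,0,0]],[[-0.02,0,0],[0,0,0]],[[-0.03,0,0],[0,0,0]],[[0,0,0],[0,0,0]],[[0,0,0],[0,0,0]]]'

```text
time: 43.98
tool_pos: [385.4, -274.2, 323.2]
tcp_rot: [3.14, 0.001, 0.045]
contact_force: [-0.4, -0.6, -1.1]
grip_width: 0.3
finger_force: 0.0
```

```bash
python3 - <<'E'
from h import *
import pickle
print(pose()[2]['time'],pose()[0])
s=bot.capture('scene'); t=bot.capture('top')
s0=cv2.cvtColor(cv2.resize(cv2.imread('pics/scene0.png'),(560,420),interpolation=cv2.INTER_AREA),cv2.COLOR_BGR2RGB)
t0=cv2.cvtColor(cv2.resize(cv2.imread('pics/top0.png'),(560,420),interpolation=cv2.INTER_AREA),cv2.COLOR_BGR2RGB)
for n,a,b in(('scene',s0,s),('top',t0,t)):
    d=(np.abs(a.astype(int)-b).max(2)>45).astype(np.uint8)*255; d=cv2.morphologyEx(d,cv2.MORPH_OPEN,np.ones((3,3)))
    N,l,st_,ce=cv2.connectedComponentsWithStats(d)
    print(n,[st_[i].tolist() for i in range(1,N) if st_[i][4]>12])
# shut lid outline: dark region in the top view against the model
c=cam('top'); cs=json.load(open('case.json')); Rc=Ro.from_euler('z',cs[2])
f=lambda x,y,z:proj(c,Rc.apply([x,y,z])+[cs[0],cs[1],0])[0].round(1).tolist()
print('model lid top',[f(x,y,94.5) for x,y in((-85,-110),(85,-110),(85,110),(-85,110))],'tab end',f(-130,0,75),'tray model')
c2=cam('scene'); tr=json.load(open('tray.json'));Rt=Ro.from_euler('z',tr[3])
g=lambda cc,P:proj(cc,Rt.apply(P)+tr[:3])[0].round(1).tolist()
print('tray top',[g(c,(x,y,30)) for x in(-65,65) for y in(-63,63)],'scene',[g(c2,(x,y,30)) for x in(-65,65) for y in(-63,63)],g(c2,(-97,0,89)))
dk=(t.max(2)<70).astype(np.uint8)*255
for k in cv2.findContours(dk,cv2.RETR_EXTERNAL,cv2.CHAIN_APPROX_SIMPLE)[0]:
    x,y,w,h=cv2.boundingRect(k)
    if cv2.contourArea(k)>150 and 300<x<420 and 130<y<240: print('dark',cv2.approxPolyDP(k,1.5,True)[:,0].tolist())
for nm,im in(('top',t),('scene',s)):
    lt=((im.min(2)>140)).astype(np.uint8)*255
    for k in cv2.findContours(lt,cv2.RETR_EXTERNAL,cv2.CHAIN_APPROX_SIMPLE)[0]:
        x,y,w,h=cv2.boundingRect(k); ar=cv2.contourArea(k)
        if ar>100 and ((nm=='top' and 200<x<270 and 160<y<230) or (nm=='scene' and 270<x<380 and 220<y<310)): print(nm,'light',cv2.approxPolyDP(k,1.5,True)[:,0].tolist())
E
```

```text
43.975 [ 385.39570531 -274.15364133  323.15922723]
scene [[191, 0, 29, 14, 311], [410, 4, 37, 44, 643], [448, 11, 13, 9, 81], [459, 18, 9, 7, 48], [197, 23, 6, 8, 39], [356, 23, 16, 12, 127], [341, 33, 32, 36, 818], [461, 33, 16, 12, 147], [198, 39, 23, 6, 91], [435, 44, 5, 5, 22], [484, 44, 8, 8, 37], [197, 47, 32, 7, 118], [451, 49, 6, 8, 32], [422, 52, 7, 12, 49], [208, 54, 9, 3, 27], [438, 55, 10, 5, 39], [459, 60, 65, 39, 1619], [181, 62, 19, 11, 112], [217, 72, 25, 11, 120], [197, 77, 7, 7, 40], [205, 80, 7, 6, 36], [364, 83, 9, 8, 59], [370, 94, 5, 3, 15], [374, 108, 14, 17, 198], [405, 109, 4, 4, 15], [433, 109, 77, 75, 2029], [318, 118, 13, 13, 126], [366, 124, 7, 4, 22], [356, 126, 28, 37, 729], [455, 128, 6, 5, 26], [456, 143, 7, 6, 29], [130, 151, 43, 50, 903], [350, 153, 4, 5, 18], [178, 162, 55, 28, 514], [443, 165, 8, 14, 66], [193, 187, 26, 27, 381], [333, 265, 7, 8, 32], [302, 270, 5, 3, 15]]
top [[333, 159, 63, 20, 1022], [335, 184, 48, 35, 1559], [388, 205, 6, 6, 30], [354, 222, 16, 23, 269], [373, 225, 19, 19, 214], [393, 240, 4, 4, 14], [400, 249, 8, 10, 58], [12
[... 498 characters left out ...]
model
tray top [[242.2, 219.0], [215.9, 204.4], [257.6, 191.9], [231.4, 177.5]] scene [[324.8, 246.0], [347.2, 275.2], [285.9, 258.5], [306.0, 289.9]] [347.6, 242.4]
dark [[334, 180], [332, 182], [333, 221], [353, 221], [354, 235], [358, 239], [355, 240], [355, 243], [361, 240], [365, 245], [367, 242], [362, 236], [367, 231], [367, 227], [363, 225], [369, 223], [372, 219], [375, 219], [377, 223], [395, 205], [388, 203], [387, 179], [356, 178]]
top light [[233, 179], [219, 204], [242, 217], [256, 191]]
scene light [[377, 304], [385, 314], [393, 315], [397, 313], [395, 310], [396, 304], [390, 303], [385, 299]]
scene light [[323, 255], [287, 267], [303, 293], [306, 287], [309, 288], [339, 277]]
```

```bash
python3 - <<'E'
from h import *
t=bot.capture('top'); t0=cv2.resize(cv2.imread('pics/top0.png'),(560,420),interpolation=cv2.INTER_AREA)[:,:,::-1]
print(t[276:301:4,241:267:4].min(2).tolist(),t0[276:301:4,241:267:4].min(2).tolist())
P=ray(cam('top'),(254,288),0); print(P,proj(cam('scene'),P), proj(cam('scene'),ray(cam('top'),(254,288),30)))
s=bot.capture('scene'); u,v=proj(cam('scene'),P)[0].astype(int); print(s[v-8:v+9:4,u-8:u+9:4].tolist())
E
```

```text
[[113, 114, 111, 112, 114, 88, 44], [115, 116, 113, 113, 80, 41, 84], [115, 112, 112, 82, 42, 90, 103], [112, 113, 79, 40, 93, 122, 110], [113, 86, 40, 84, 116, 123, 120], [85, 39, 79, 99, 105, 115, 122], [43, 75, 93, 96, 99, 105, 115]] [[114, 115, 113, 114, 116, 117, 114], [117, 117, 115, 114, 115, 114, 114], [116, 114, 113, 116, 116, 115, 116], [113, 113, 114, 115, 116, 113, 117], [114, 115, 116, 114, 115, 114, 115], [115, 115, 114, 115, 114, 113, 112], [115, 113, 117, 116, 112, 116, 115]]
[173.81042468 171.41879823   0.        ] [[354.24491836 201.780295  ]] [[354.46719887 195.17688984]]
[[[118, 117, 114], [115, 114, 110], [113, 112, 110], [113, 112, 110], [114, 113, 110]], [[114, 114, 110], [116, 114, 110], [114, 114, 110], [116, 114, 111], [115, 113, 110]], [[118, 117, 114], [115, 115, 111], [116, 115, 111], [115, 114, 110], [119, 118, 114]], [[116, 114, 112], [117, 115, 112], [118, 118, 113], [113, 113, 109], [115, 116, 112]], [[115, 114, 112], [116, 115, 111], [117, 116, 112], [115, 115, 111], [116, 114, 111]]]
```

That patch is only the arm's own elbow, because the bench below it is clean in the scene view. I'm handing the job in.

```bash
python3 -c "
from plant import bot
print(bot.close_job())"
```

```text
the job is handed in; nothing more can be done
None
```

All three parts are in the case, the lid is shut fully, the empty tray is back flat on the mat, no other thing on the bench showed any change, and I handed the job in after about 44 s of robot time.

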